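Clamp a glued box in the ratchet clamp

ROBOT

A 7-joint arm with a two-finger parallel gripper is mounted at the origin on the work surface; the furniture and walls round the work are solid. World frame = base frame: x ahead of the robot, y to its left, z up, the work surface at z = 0. Lengths are in m, angles in rad, forces in N, time in s.
With the tool pointing down it reaches from about 0.4 to 0.9 m from the base axis. Payload 5.5 kg.
Tool frame: the origin (TCP) lies between the finger pads; the fingertips stand 25 mm ahead of it and the grasp point (between the pads) lies 6 mm ahead of it; z points along the fingers, x is the direction in which the jaws open and shut, and the axes are right-handed (so a half turn about z gives the same grasp; the last joint's range is limited). The gripper opens to 85 mm and grips with 20 to 120 N. Pads are 22 mm wide; open, the fingers measure 114 mm over their backs; the gripper's body (76 mm by 85 mm) begins 54 mm behind the grasp point. The pads swing forward as they close: fully open they stand 13 mm farther back than shut.
Start: joints at [1.463, 0.501, -0.427, 1.55, 0.221, 1.138, -0.21], TCP at [0.236, -0.606, 0.256] pointing down, gripper open.
Joint ranges: [-2.88, 2.88], [-0.31, 2.03], [-1.54, 1.56], [0.2, 2.42], [-1.41, 4.55], [0.19, 2.02], [-2.57, 2.57]. Speed limits (rad/s): [2.57, 2.57, 3.14, 3.14, 3.14, 3.14, 3.14].

INTERFACE

Orientations are given as a unit quaternion [x, y, z, w].
In Python, from workcell import env gives the robot as it stands.
- The arm moves only by the tool send_rows, never from a script. Its argument "steps" is text: rows parted by semicolons, each of 6 numbers parted by spaces: the shift along the tool's x, y, z in cm, then the turn, a rotation vector about the tool's x, y, z in rad. A call has 1 to 5 rows; each row is the pose to reach, as a shift and turn from the pose measured when the call began, along the tool's axes at that moment; what a row does not reach only later rows make up. A row lasts 1/10 s, in which the tool goes at most 50 mm and 8.59 degrees, less where a joint would pass 70% of its speed; a pose out of reach is approached as far as the arm can. A call with a gripper value outside its range is refused whole. "claw" is the closure in counts, from 0 (fully open) to 255 (shut), set as the call begins (left out, the last holds). The fingers move at their own pace and stop on an object; the grip force is fixed at half the most. Time passes only in rows, so rows that repeat a pose let the fingers close. It gives the time, the measured TCP pose, the force and the opening at its end, in the units of the state.
- env.state(): the state, without advancing time (a new reading comes with each control period).
- env.snapshot(name): name is "scene" or "side" or "wrist"; returns a dict with "img" (480x640x3 uint8, red, green, blue), "camera_matrix" (3x3 intrinsics, pixels), "rvec" (rotation vector, rad) and "tvec" (3), from world to camera coordinates, as OpenCV has them; the wrist camera has in their place "hand_eye" (4x4, takes a point from camera to tool coordinates, whose origin is the TCP and whose axes are the tool frame's). Camera axes: x right, y down, z forward; pixel columns grow to the right and rows downward; lengths in m; the calibration is good to about 2 mm. A picture is of the moment at which its call begins: read the wrist's pose just before it. There is no depth.
- env.finish_job(): hands the job in, once; it reports no verdict.
The state is a dict: "t": time; "joint_pos": joint angles; "dq": joint speeds; "joint_efforts": joint torques, N m; "eef_pos": TCP position; "eef_rot": TCP orientation; "wrist_force": force on the tool from outside, world axes, zero at the start; "wrist_torque": the same for the moment, N m; "width": finger opening in m.
Only numpy, scipy, OpenCV 4.12 (cv2) and the standard library are available. Lean on these libraries where they do the work, as an engineer would, in place of code of your own. Each camera call takes 0.05 s, during which the arm holds its last target.

TASK

The seam of the slim box lying by itself on the desk has just been glued: lay it flat on the bed of the ratchet clamp, its long way along the clamp, in the middle between the two jaws. Then hold the lever's knob and pump it gently from stop to stop, one tooth a stroke, until the box is held against the fixed jaw with the sprung pad pushed back by about half a tooth (2 to 8 mm), and let go. Move the jaw only with the lever, never drive the pad back more than 10 mm, do not bend the lever's handle hard against its stops (15 N is the most it should feel), and do not shove the glue tube or the reel about.

Things in the scene. Friction and masses are not known exactly. Their poses are not given: they have to be found in the camera images.
- clamp: Ratchet bench clamp, grey and steel, 276 x 96 mm, fixed to the desk; place and yaw vary. Origin: middle of its underside on the desk; x along the clamp from ratchet end to fixed jaw, z up ('clamp' coordinates below, mm). Bed = top of its base, z 8. Fixed jaw across the +x end: face at x 111.5, 80 wide, top z 38. Rack and lever lie at x -140 to -20.
- bed (a point): Point on the bed's surface (clamp x 71, y 0, z 8 mm): a box set down with its middle over it is clear of both jaws at every start, and the jaw then pushes it on to the fixed jaw.
- jaw: Sliding jaw: grey block 70 mm wide, top z 38.5, on the front of a toothed steel rack (pitch 8 mm). Slides along clamp +x only (a pawl blocks the way back), one 8 mm tooth per full lever stroke. Its start varies by 12 mm, so 3 or 4 full strokes are needed. Origin at the clamp's origin when drawn fully back (14 mm behind the free pad's face), and moves with it.
- pad (a joint): How far (m) the black pad, sprung 16 mm ahead of the sliding jaw, is pushed back toward it: 0 free, 0.016 bottomed; 2 N per mm. Pad 66 mm wide, z 10 to 34 mm. The tooth that first clamps a box lying against the fixed jaw leaves it at about 0.0045 (about 0.007 at the end of that stroke); one tooth more takes it past 0.010.
- pad_face (a point): Middle of the front face of the pad, which presses the box; at clamp x 18 to 31 mm at the start.
- lever_pivot (a point): On the lever's upright pivot axis (clamp x -77.5, y -49 mm), 36 mm above the desk. The knob circles it level at 125 mm. The lever's two stops are hard and 0.44 rad apart (55 mm at the knob). The handle is fixed on its hub at an angle that varies by 0.2 rad either way and the lever starts anywhere in its swing, so where the stops lie must be felt.
- knob_mid (a point): Middle of the lever's black upright knob: 18 mm across, z 55 to 99 mm, spins freely on the flat handle bar (top z 54); pinch from above. Lies roughly to clamp -y of the pivot. Power stroke clockwise from above, return anticlockwise; each must end within 4 mm of the stop to take a tooth. Takes 1 to 2 N while the jaw runs free, 3 to 5 N as the pad is squeezed. Stays where left.
- handle_bar (a joint): How far (rad) the springy handle bar is bent by the load on the knob, 0 unloaded, sign by direction: 150 N per rad, so 0.05 is 7.5 N and 0.1 is 15 N, the most allowed.
- box_mid (a point): Centre of the loose slim printed box, 46 x 66 x 11 mm (40 to 85 g) lying flat on the desk at the robot's right; 46 mm along its x, 66 mm along its y, z up. Grip it across the 46 mm. In the clamp its y lies along clamp x, either way round.
- glue: Black glue tube, 33 x 126 x 22 mm, loose on the desk; to be left where it is. Origin: middle of its underside.
- spool: Small reel, 62 mm across and 24 mm high, loose, lying flat near the monitor's foot; to be left where it is. Origin: middle of its underside.

How it is judged:
By the outcome, as a careful person would: the job done as asked, in the order asked, and still so for the second after the job is handed in, with the robot touching nothing.
It also fails if it takes over 72 s, if anything falls off the work surface, if the arm or the gripper's body presses on something with over 40 N, if the wrist force passes 120 N, or if a joint passes its speed limit or range.

## Working session

There is one attempt and no reset: what is moved stays moved. The work goes in short steps, Python scripts to look and compute and a tool call to move; the robot and the scene stay as the last step left them, time stands still between calls to the robot, and variables do not carry over. Pictures are saved under pics/ and viewed, and the job is handed in when it is done.

Besides the shell and the picture viewer there is one more tool, called after "Emit:" as a command line: name --argument value ..., lists and objects as JSON in quotes. send_rows: Moves the arm, as the interface text tells. Its arguments: {"type":"object","properties":{"steps":{"type":"string"},"claw":{"type":"number"}},"required":["steps"]}

```bash
ls; mkdir -p pics
python3 - <<'E'
from workcell import env
import cv2
s=env.state(); print({k:s[k] for k in('t','eef_pos','eef_rot','wrist_force','width')})
import pickle
d={}
for n in("scene","side","wrist"):
    r=env.snapshot(n); d[n]=r; cv2.imwrite(f"pics/{n}0.png",r["img"][:,:,::-1])
    print(n,{k:v for k,v in r.items() if k!="img"})
d['s']=s
pickle.dump(d,open('d0.pkl','wb'))
E
```

```text
pics
{'t': 0.0, 'eef_pos': array([ 0.23525334, -0.60525399,  0.25527038]), 'eef_rot': array([ 8.25354246e-01, -5.64614437e-01, -7.74405938e-04, -5.53241661e-04]), 'wrist_force': array([0.14287846, 0.87389989, 0.15327036]), 'width': 0.08524889556249274}
scene {'camera_matrix': array([[521.50116014,   0.        , 327.77317874],
       [  0.        , 521.50116014, 236.75513546],
       [  0.        ,   0.        ,   1.        ]]), 'rvec': array([ 2.00975125, -0.68222596,  0.37291327]), 'tvec': array([-0.34475122,  0.23704691,  0.62597833])}
side {'camera_matrix': array([[569.01864735,   0.        , 313.56730699],
       [  0.        , 569.01864735, 237.56610383],
       [  0.        ,   0.        ,   1.        ]]), 'rvec': array([ 1.95883904, -0.01825596, -0.00393214]), 'tvec': array([-0.46994214,  0.08935179,  1.07873539])}
wrist {'camera_matrix': array([[369.2348823 ,   0.        , 317.32823446],
       [  0.        , 369.2348823 , 236.60901114],
       [  0.        ,   0.        ,   1.        ]]), 'hand_eye': array([[ 9.99999704e-01, -6.07298425e-04,  4.71456496e-04,
         8.62685190e-04],
       [ 4.51781905e-04,  9.60351482e-01,  2.78791728e-01,
        -7.09386941e-02],
       [-6.22073722e-04, -2.78791433e-01,  9.60351472e-01,
        -1.17647952e-01],
       [ 0.00000000e+00,  0.00000000e+00,  0.00000000e+00,
         1.00000000e+00]])}
```

View pics/scene0.png

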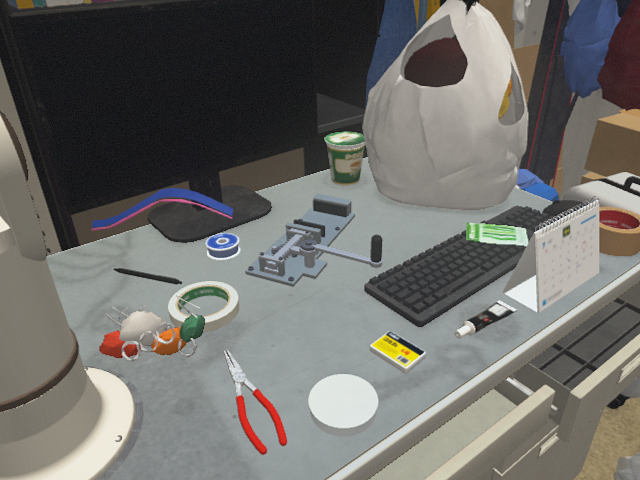

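View pics/side0.png

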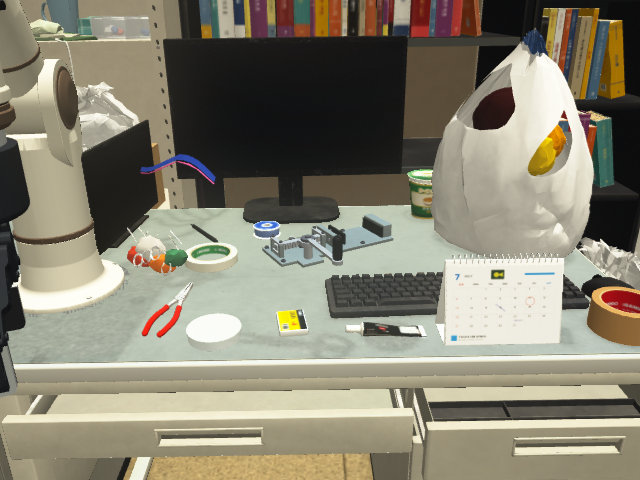

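View pics/wrist0.png

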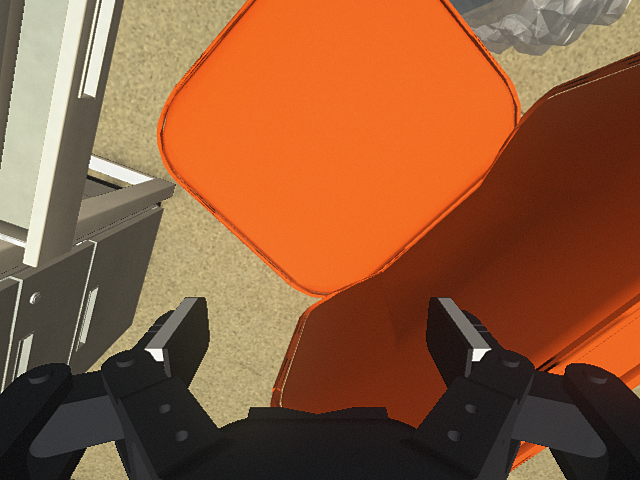

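The scene view shows the yellow/black box at about (398,350), the clamp around (310,240) with its knob at (376,248), the glue tube at (486,318) and the reel at (223,245). Next I'll enlarge these.

Run:
```python
import cv2
a=cv2.imread('pics/scene0.png'); b=cv2.imread('pics/side0.png')
cv2.imwrite('pics/c1.png',cv2.resize(a[185:295,235:395],None,fx=5,fy=5,interpolation=cv2.INTER_CUBIC))
cv2.imwrite('pics/c2.png',cv2.resize(a[320:380,360:440],None,fx=8,fy=8,interpolation=cv2.INTER_CUBIC))
cv2.imwrite('pics/c3.png',cv2.resize(b[200:350,250:400],None,fx=4,fy=4,interpolation=cv2.INTER_CUBIC))
```

```text
(no output)
```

View pics/c1.png

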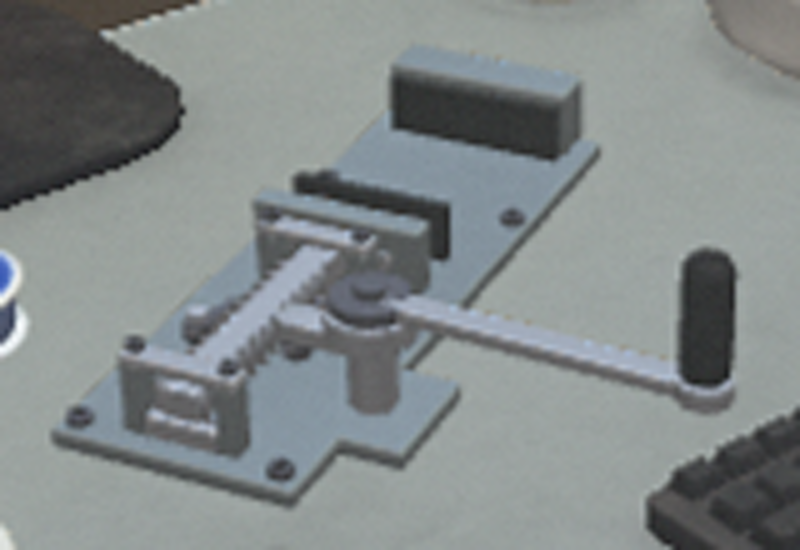

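View pics/c2.png

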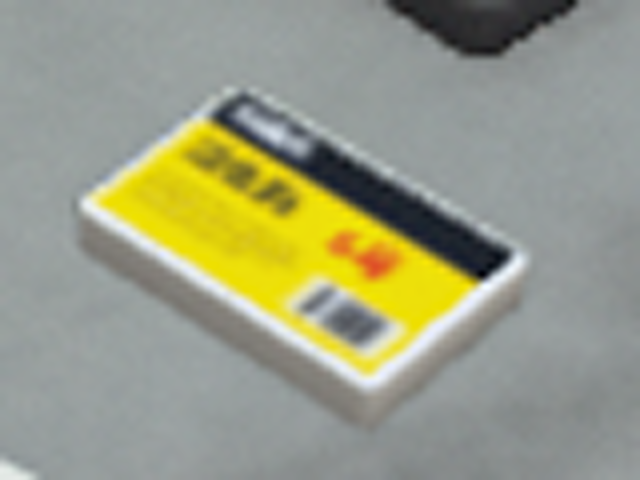

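View pics/c3.png

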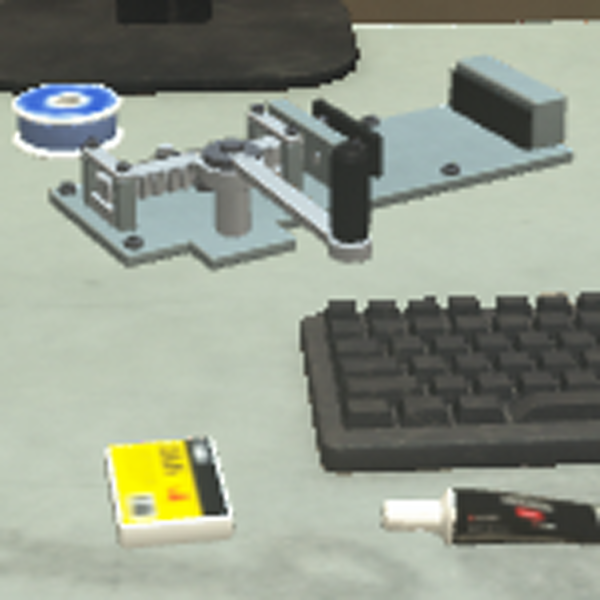

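```bash
cat > h.py <<'E'
import numpy as np,cv2,pickle
from scipy.optimize import least_squares
from scipy.spatial.transform import Rotation as R
d=pickle.load(open('d0.pkl','rb'))
def proj(n,P):
    c=d[n]; return cv2.projectPoints(np.asarray(P,float).reshape(-1,1,3),c['rvec'],c['tvec'],c['camera_matrix'],None)[0][:,0]
def T(p,P):
    P=np.asarray(P,float); c,s=np.cos(p[2]),np.sin(p[2])
    return np.c_[p[0]+c*P[:,0]-s*P[:,1],p[1]+s*P[:,0]+c*P[:,1],P[:,2]]
def ray(n,uv,z):
    c=d[n];Rm=cv2.Rodrigues(c['rvec'])[0];v=Rm.T@np.linalg.inv(c['camera_matrix'])@[*uv,1];o=-Rm.T@c['tvec']
    return o+v*(z-o[2])/v[2]
E
cat > m.py <<'E'
from h import *
J=[(111.5,40,38),(111.5,-40,38),(111.5,40,8),(111.5,-40,8),(138,-48,8),(-138,48,8),(-138,-48,8)]
J=np.array(J)/1000
S=np.array([(392,68),(560,100),(390,127),(557,160),(600,150),(53,434),(293,500)])/5+[235,185]
Q=np.array([(452,62),(533,103),(450,95),(531,148),(573,155),(50,192),(128,263)])/4+[250,200]
f=lambda p:np.r_[(proj('scene',T(p,J))-S).ravel(),(proj('side',T(p,J))-Q).ravel()]
r=least_squares(f,[.5,-.2,.2],loss='soft_l1');print('clamp',r.x,f(r.x).reshape(2,-1,2).round(1).tolist())
p=r.x
g=lambda q:np.r_[(proj('scene',[[*q,.099],[*q,.055]])-(np.array([(708,252),(707,383)])/5+[235,185])).ravel(),(proj('side',[[*q,.099],[*q,.055]])-(np.array([(351,145),(349,240)])/4+[250,200])).ravel()]
k=least_squares(g,p[:2]);print('knob',k.x,g(k.x).round(1))
pv=T(p,[[-.0775,-.049,.036]])[0]; dv=k.x-pv[:2];print('pivot',pv,'r',np.hypot(*dv),'ang rel clamp',np.arctan2(dv[1],dv[0])-p[2])
B=np.array([(-23,33,11),(23,33,11),(23,-33,11),(-23,-33,11)])/1000
S=np.array([(237,88),(528,258),(370,385),(80,205)])/8+[360,320]
for s_ in S: print(ray('scene',s_,.011))
Q=np.array([(108,447),(213,437),(232,515),(120,530)])/4+[250,200]
for s_ in Q: print('side',ray('side',s_,.011))
print('bed',T(p,[[.071,0,.008]]))
# pad
for uv in [(300,175),(450,200)]:print('padtop',ray('scene',np.array(uv)/5+[235,185],.034))
for uv in [(258,195),(430,220),(430,237)]:
  w=ray('scene',np.array(uv)/5+[235,185],.0385);c,s=np.cos(p[2]),np.sin(p[2]);e=w[:2]-p[:2];print('jaw top in clamp',c*e[0]+s*e[1],-s*e[0]+c*e[1])
E
python3 m.py
```

```text
clamp [0.50591872 0.16761971 0.49488566] [[[-1.2, -0.6], [0.7, -0.2], [-0.4, 0.4], [1.2, 0.9], [1.0, -1.9], [-0.1, -0.9], [0.8, -1.2]], [[-0.7, -0.3], [-0.6, 0.3], [-0.4, 3.7], [-0.5, 1.8], [0.9, -1.1], [-0.6, -0.1], [-0.3, -1.4]]]
knob [ 0.51363092 -0.02346559] [ 0.5  1.2 -0.2 -1.6 -0.4  0.8  0.  -0.7]
pivot [0.46098856 0.08769143 0.036     ] r 0.12299228300242751 ang rel clamp -1.6233882627573928
[ 0.44846173 -0.12848087  0.011     ]
[ 0.4576845  -0.19218165  0.011     ]
[ 0.41466715 -0.19731554  0.011     ]
[ 0.40535796 -0.13443724  0.011     ]
side [ 0.40744203 -0.13471654  0.011     ]
side [ 0.4513318 -0.1276328  0.011    ]
side [ 0.45921745 -0.19027325  0.011     ]
side [ 0.41531379 -0.20012814  0.011     ]
bed [[0.56840035 0.20133981 0.008     ]]
padtop [0.50739542 0.20462802 0.034     ]
padtop [0.54102591 0.15240837 0.034     ]
jaw top in clamp -0.008790295904186922 0.0350846690682414
jaw top in clamp -0.0004966209985726427 -0.03313282381987255
jaw top in clamp -0.011997014580203014 -0.03855367571300817
```

```bash
cat > go.py <<'E'
import sys
from h import *
from workcell import env
def rel(pos,ang,s=None):
    s=s or env.state()
    Rc=R.from_quat(s['eef_rot']); 
    X=np.array([np.cos(ang),np.sin(ang),0]);Z=np.array([0,0,-1.]);Rt=R.from_matrix(np.c_[X,np.cross(Z,X),Z])
    sh=Rc.inv().apply(np.asarray(pos)-s['eef_pos'])*100; rv=(Rc.inv()*Rt).as_rotvec()
    return sh,rv
if __name__=='__main__':
    a=list(map(float,sys.argv[1:5])); s=env.state(); sh,rv=rel(a[:3],a[3],s)
    m=Rc=R.from_quat(s['eef_rot']).as_matrix()
    print('t',s['t'],'pos',s['eef_pos'].round(4),'ang',round(np.arctan2(m[1,0],m[0,0]),4),'z',m[:,2].round(3),'w',round(s['width'],4),'F',s['wrist_force'].round(2)); print(sh.round(2),rv.round(3))
E
python3 go.py .42 -.18 .2 .146
```

```text
t 0.15 pos [ 0.2353 -0.6054  0.2555] ang -1.2 z [-0.     0.001 -1.   ] w 0.0858 F [-0.34 -0.19  0.46]
[-32.95 -32.63   5.6 ] [-1.000e-03  1.000e-03 -1.346e+00]
```

Emit:
send_rows --steps "-16 -16 0 0 0 -0.67;-16 -16 0 0 0 -0.67;-16 -16 0 0 0 -0.67;-16 -16 0 0 0 -0.67;-16 -16 0 0 0 -0.67" --claw 0

```text
t: 0.65
eef_pos: [0.3283, -0.3937, 0.2557]
eef_rot: [0.966, -0.257, -0.001, -0.001]
wrist_force: [0.2, -0.6, 0.4]
width: 0.0849
```

```bash
python3 go.py .4325 -.163 .2 .146
```

```text
t 0.65 pos [ 0.3283 -0.3937  0.2557] ang -0.5203 z [-0.001  0.003 -1.   ] w 0.0849 F [ 0.24 -0.65  0.43]
[ -2.42 -25.19   5.62] [-0.003  0.001 -0.666]
```

Emit:
send_rows --steps "-2.4 -25.2 5.6 0 0 -0.666;-2.4 -25.2 5.6 0 0 -0.666;-2.4 -25.2 5.6 0 0 -0.666;-2.4 -25.2 5.6 0 0 -0.666;-2.4 -25.2 5.6 0 0 -0.666"

```text
t: 1.15
eef_pos: [0.4275, -0.1746, 0.203]
eef_rot: [0.997, 0.074, 0.0, -0.001]
wrist_force: [2.2, -0.5, -0.4]
width: 0.0852
```

Emit:
send_rows --steps "0 0 0 0 0 0;0 0 0 0 0 0"

```text
t: 1.35
eef_pos: [0.4278, -0.1736, 0.2028]
eef_rot: [0.997, 0.076, -0.0, -0.001]
wrist_force: [0.1, -0.9, 0.0]
width: 0.0857
```

```bash
cat > wr.py <<'E'
import sys
from h import *
from workcell import env
s=env.state(); r=env.snapshot('wrist'); r['s']=s; pickle.dump(r,open(f'{sys.argv[1]}.pkl','wb'))
cv2.imwrite(f'pics/{sys.argv[1]}.png',r['img'][:,:,::-1])
E
cat >> h.py <<'E'
def wray(name,uv,z):
    r=pickle.load(open(name+'.pkl','rb'));s=r['s'];H=r['hand_eye'];Rm=R.from_quat(s['eef_rot']).as_matrix()
    v=Rm@H[:3,:3]@np.linalg.inv(r['camera_matrix'])@[*uv,1];o=s['eef_pos']+Rm@H[:3,3]
    return o+v*(z-o[2])/v[2]
E
python3 go.py .4325 -.163 .2 .146; python3 wr.py w1
```

```text
t 1.35 pos [ 0.4278 -0.1736  0.2028] ang 0.1515 z [-0.001  0.002 -1.   ] w 0.0857 F [ 0.11 -0.88  0.02]
[ 0.62 -0.97  0.28] [-0.002  0.     0.005]
```

View pics/w1.png

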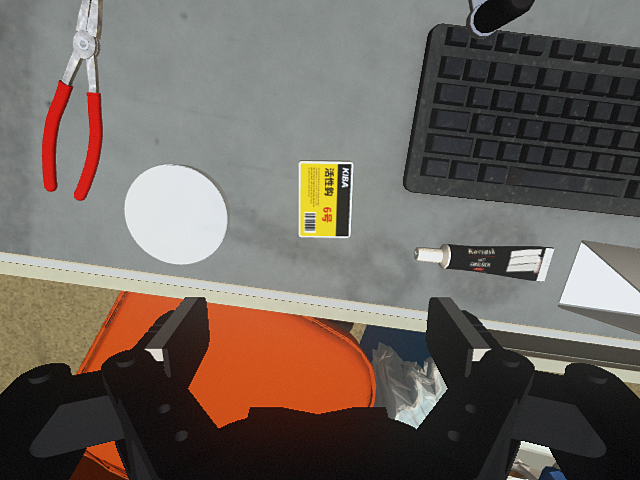

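The box fills corners (300,161), (353,163), (350,238) and (298,237), between the glue tube and the white disc. I'll locate it precisely from this view.

Run:
```python
from h import *
im=cv2.imread('pics/w1.png');cv2.imwrite('pics/w1c.png',cv2.resize(im[150:250,280:370],None,fx=6,fy=6,interpolation=cv2.INTER_CUBIC))
P=np.array([wray('w1',u,.011) for u in [(300,160.5),(353,163),(350,238),(298,237)]]);print(P)
```

```text
[[ 0.40711913 -0.1305137   0.011     ]
 [ 0.45063101 -0.12594065  0.011     ]
 [ 0.45944366 -0.18981073  0.011     ]
 [ 0.41441817 -0.19574838  0.011     ]]
```

View pics/w1c.png

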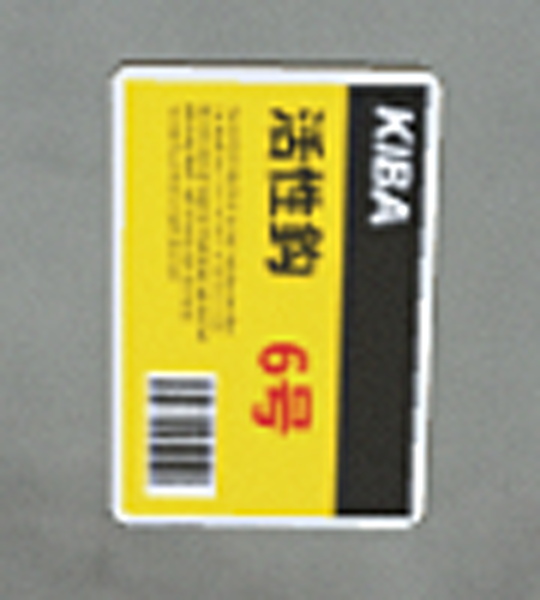

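```bash
python3 go.py .433 -.1615 .045 .135
```

```text
t 1.4 pos [ 0.4274 -0.1751  0.2029] ang 0.1484 z [-0.001  0.002 -1.   ] w 0.0856 F [-0.4  -0.22  0.11]
[ 0.76 -1.24 15.79] [-0.002  0.     0.013]
```

Emit:
send_rows --steps "0.7 -1.2 5 0 0 0.013;0.7 -1.2 10 0 0 0.013;0.7 -1.2 14 0 0 0.013;0.7 -1.2 15.8 0 0 0.013;0.7 -1.2 15.8 0 0 0.013" --claw 75

```text
t: 1.9
eef_pos: [0.4299, -0.1633, 0.0424]
eef_rot: [0.998, 0.066, -0.003, -0.002]
wrist_force: [0.1, -0.4, 0.7]
width: 0.0604
```

```bash
python3 go.py .433 -.1615 .024 .135;  python3 wr.py w2
```

```text
t 1.9 pos [ 0.4299 -0.1633  0.0424] ang 0.1317 z [-0.006  0.003 -1.   ] w 0.0604 F [ 0.11 -0.44  0.68]
[ 0.34 -0.13  1.84] [-0.004  0.005 -0.003]
```

View pics/w2.png

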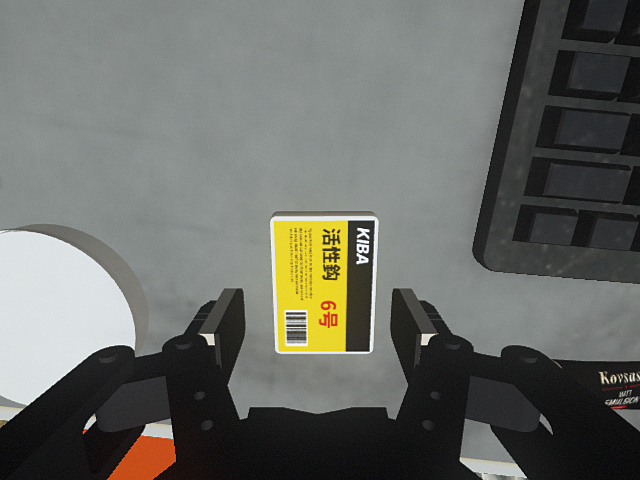

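The box sits between the pads with corners (274,217), (379,217), (373,353) and (276,352). I'll work out its offset from the TCP.

Run:
```python
from h import *
P=np.array([wray('w2',u,.011) for u in [(274,217),(379,217),(373,353),(276,352)]]);print(P, P.mean(0))
a=(P[0]+P[1]-P[2]-P[3]);print(np.arctan2(a[1],a[0])-np.pi/2)
```

```text
[[ 0.40766624 -0.1308181   0.011     ]
 [ 0.45077421 -0.12506924  0.011     ]
 [ 0.45938618 -0.18885672  0.011     ]
 [ 0.41490313 -0.19436755  0.011     ]] [ 0.43318244 -0.1597779   0.011     ]
0.1238272060433141
```

Emit:
send_rows --steps "0.35 -0.35 1.0 -0.004 0.005 0.005;0.35 -0.35 1.6 -0.004 0.005 0.005;0.35 -0.35 1.8 -0.004 0.005 0.005;0.35 -0.35 1.8 -0.004 0.005 0.005"

```text
t: 2.35
eef_pos: [0.4345, -0.1602, 0.0267]
eef_rot: [0.998, 0.063, 0.001, 0.001]
wrist_force: [0.2, 0.5, -1.2]
width: 0.0601
```

```bash
python3 go.py .4332 -.16 .022 .125;  python3 wr.py w3
python3 - <<'E'
from workcell import env
import cv2
r=env.snapshot('side')['img'][:,:,::-1]; cv2.imwrite('pics/s3.png',cv2.resize(r[250:370,220:380],None,fx=5,fy=5,interpolation=cv2.INTER_CUBIC))
E
```

```text
t 2.35 pos [ 0.4345 -0.1602  0.0267] ang 0.1264 z [ 0.003 -0.002 -1.   ] w 0.0601 F [ 0.18  0.5  -1.17]
[-0.13 -0.04  0.47] [ 0.002 -0.003  0.001]
```

View pics/s3.png

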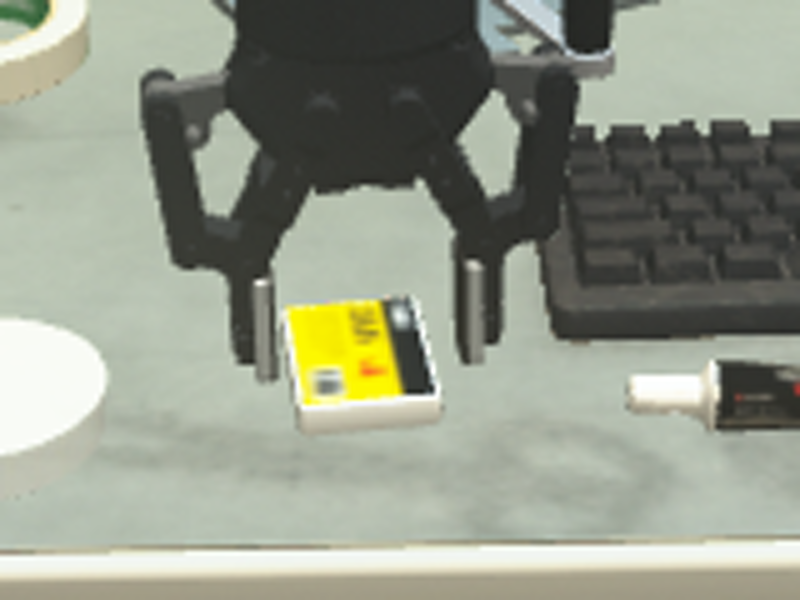

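Run:
```python
from h import *
for z in (0,.004,.008,.012):
  a=.126
  for s in(-1,1):
    # near (camera-side, -y) pad edge: 11 mm along -tooly.. 
    c=np.array([.4345,-.1602,z])+s*.030*np.array([np.cos(a),np.sin(a),0])+.011*np.array([np.sin(a),-np.cos(a),0])
    print(z,s,((proj('side',c)[0]-[220,250])*5).round(0))
```

```text
0 -1 [276. 401.]
0 1 [460. 386.]
0.004 -1 [276. 390.]
0.004 1 [460. 375.]
0.008 -1 [275. 379.]
0.008 1 [460. 364.]
0.012 -1 [275. 368.]
0.012 1 [460. 354.]
```

Emit:
send_rows --steps "-0.1 0 0.2 0 0 0;-0.1 0 0.35 0 0 0;-0.1 0 0.4 0 0 0;-0.1 0 0.4 0 0 0"

```text
t: 2.85
eef_pos: [0.4336, -0.16, 0.0226]
eef_rot: [0.998, 0.063, 0.001, 0.001]
wrist_force: [0.3, 0.3, -0.9]
width: 0.0602
```

Emit:
send_rows --steps "0 0 0 0 0 0;0 0 0 0 0 0;0 0 0 0 0 0;0 0 0 0 0 0;0 0 0 0 0 0" --claw 150

```text
t: 3.35
eef_pos: [0.4336, -0.1601, 0.0231]
eef_rot: [0.998, 0.063, 0.001, 0.001]
wrist_force: [-1.5, -0.7, 7.9]
width: 0.0444
```

```bash
python3 go.py .4332 -.16 .022 .125;  python3 wr.py w4
python3 - <<'E'
from workcell import env
import cv2
r=env.snapshot('side')['img'][:,:,::-1]; cv2.imwrite('pics/s4.png',cv2.resize(r[250:370,220:380],None,fx=5,fy=5,interpolation=cv2.INTER_CUBIC))
E
```

```text
t 3.35 pos [ 0.4336 -0.1601  0.0231] ang 0.127 z [ 0.003 -0.003 -1.   ] w 0.0444 F [-1.46 -0.65  7.93]
[-0.04 -0.01  0.11] [ 0.003 -0.002  0.002]
```

View pics/s4.png

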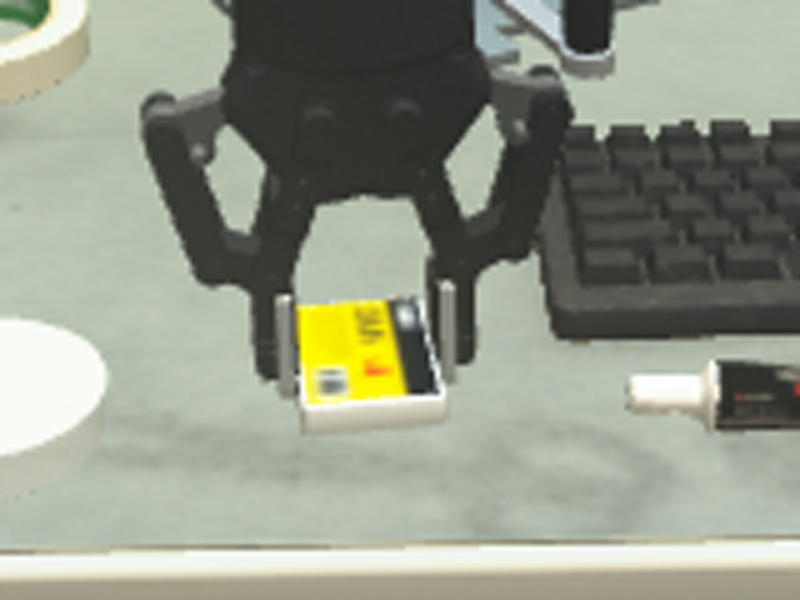

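View pics/w4.png

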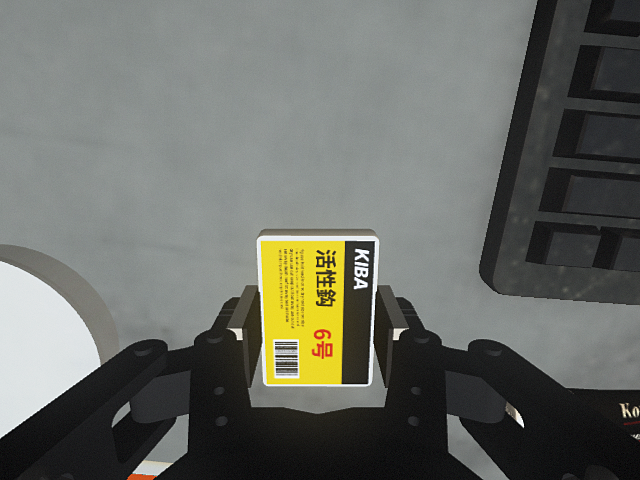

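```bash
python3 - <<'E'
from h import *
P=np.array([wray('w4',u,.011) for u in [(257,235),(380,235),(374,386),(263,386)]]);print(P, P.mean(0))
a=(P[0]+P[1]-P[2]-P[3]);print(np.arctan2(a[1],a[0])-np.pi/2)
E
python3 go.py .568 .201 .2 -1.076
```

```text
[[ 0.40805271 -0.13025066  0.011     ]
 [ 0.45262532 -0.12460905  0.011     ]
 [ 0.46148807 -0.18927439  0.011     ]
 [ 0.41577291 -0.19500954  0.011     ]] [ 0.43448476 -0.15978591  0.011     ]
0.12743434915075413
t 3.45 pos [ 0.4337 -0.1601  0.0231] ang 0.1269 z [ 0.003 -0.003 -1.   ] w 0.0443 F [-1.97 -1.    8.87]
[ 17.94 -34.06 -17.74] [ 1.000e-03 -4.000e-03  1.203e+00]
```

Emit:
send_rows --steps "0 0 -2 0 0 0;0 0 -5 0 0 0;0 0 -10 0 0 0;0 0 -14 0 0 0;0 0 -18 0 0 0"

```text
t: 3.95
eef_pos: [0.4328, -0.1592, 0.2046]
eef_rot: [0.998, 0.064, 0.001, 0.001]
wrist_force: [0.7, -0.8, -1.2]
width: 0.0444
```

```bash
python3 go.py .568 .201 .2 -1.076
```

```text
t 3.95 pos [ 0.4328 -0.1592  0.2046] ang 0.1276 z [ 0.003 -0.002 -1.   ] w 0.0444 F [ 0.66 -0.78 -1.22]
[ 17.99 -34.01   0.42] [ 1.000e-03 -3.000e-03  1.204e+00]
```

```bash
python3 go.py .498 .163 .22 -1.076
```

```text
t 3.95 pos [ 0.4328 -0.1592  0.2046] ang 0.1276 z [ 0.003 -0.002 -1.   ] w 0.0444 F [ 0.66 -0.78 -1.22]
[ 10.57 -31.12  -1.59] [ 1.000e-03 -3.000e-03  1.204e+00]
```

Emit:
send_rows --steps "1.6 -4.5 -1.6 0 0 0.15;3.2 -9 -1.6 0 0 0.3;4.8 -13.5 -1.6 0 0 0.45;6.4 -18 -1.6 0 0 0.6;8 -22.5 -1.6 0 0 0.75"

```text
t: 4.45
eef_pos: [0.4789, 0.0523, 0.2203]
eef_rot: [0.964, -0.265, 0.002, 0.001]
wrist_force: [0.4, -0.8, -0.4]
width: 0.0442
```

```bash
python3 go.py .498 .163 .22 -1.076
```

```text
t 4.45 pos [0.4789 0.0523 0.2203] ang -0.5374 z [ 0.003 -0.003 -1.   ] w 0.0442 F [ 0.36 -0.83 -0.43]
[-4.020e+00 -1.048e+01  1.000e-02] [ 0.    -0.004  0.539]
```

Emit:
send_rows --steps "-1.2 -3 0 0 0 0.14;-2.4 -6 0 0 0 0.28;-3.5 -9 0 0 0 0.42;-4 -10.5 0 0 0 0.539;-4 -10.5 0 0 0 0.539"

```text
t: 4.95
eef_pos: [0.4979, 0.1665, 0.2202]
eef_rot: [0.859, -0.511, 0.001, -0.0]
wrist_force: [-0.0, -0.8, -0.4]
width: 0.0443
```

Emit:
send_rows --steps "0 0 0 0 0 0;0 0 0 0 0 0"

```text
t: 5.15
eef_pos: [0.4975, 0.1656, 0.2199]
eef_rot: [0.86, -0.511, 0.001, 0.0]
wrist_force: [-0.1, -0.2, -0.5]
width: 0.0443
```

```bash
python3 go.py .498 .163 .22 -1.076; python3 wr.py w5
```

```text
t 5.15 pos [0.4975 0.1656 0.2199] ang -1.0717 z [ 0.002 -0.002 -1.   ] w 0.0443 F [-0.11 -0.19 -0.5 ]
[ 0.26  0.08 -0.01] [-0.001 -0.002  0.004]
```

View pics/w5.png

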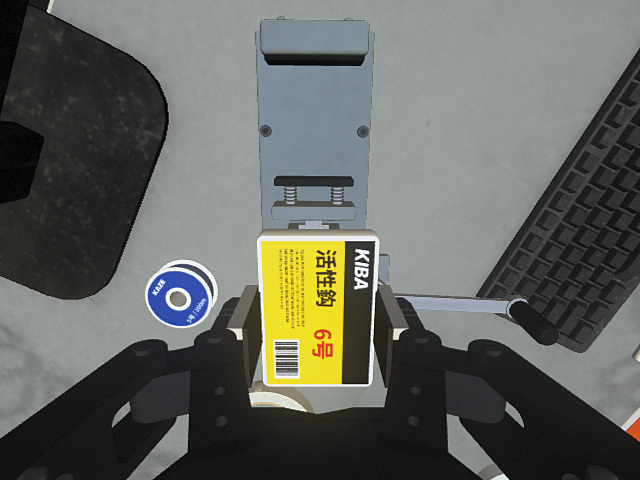

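Run:
```python
import cv2
im=cv2.imread('pics/w5.png');cv2.imwrite('pics/w5c.png',cv2.resize(im[5:145,245:385],None,fx=4.2,fy=4.2,interpolation=cv2.INTER_CUBIC))
cv2.imwrite('pics/w5d.png',cv2.resize(im[130:240,245:385],None,fx=5,fy=5,interpolation=cv2.INTER_CUBIC))
```

```text
(no output)
```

View pics/w5c.png

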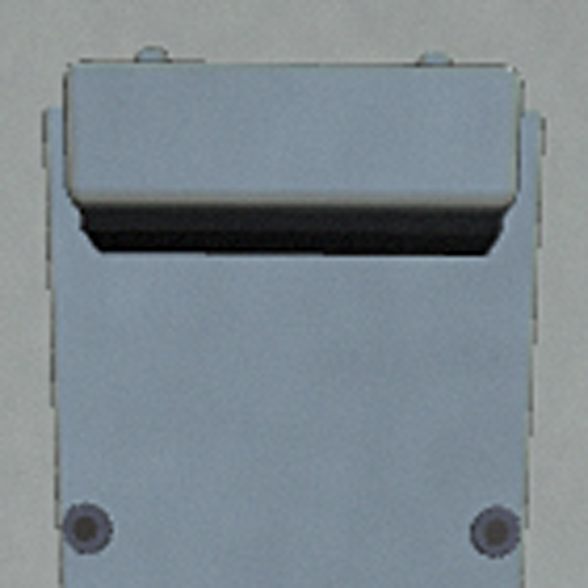

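View pics/w5d.png

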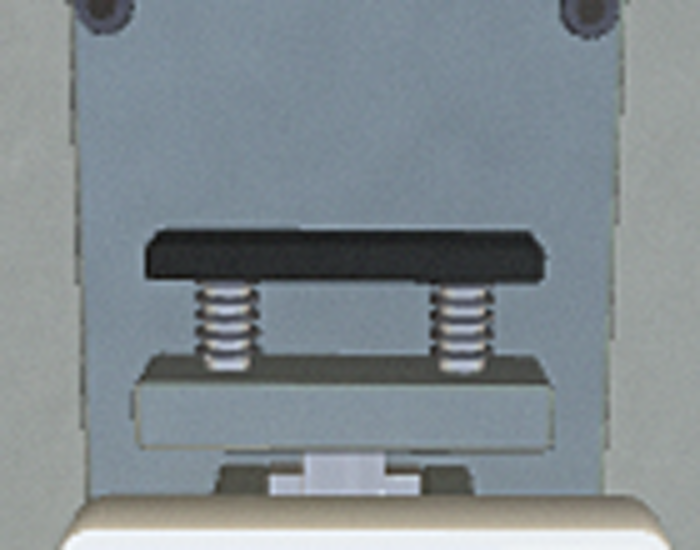

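```bash
cat > m2.py <<'E'
from h import *
p=[.5059,.1676,.4949]
C=lambda u,v:(245+u/4.2,5+v/4.2)
D=lambda u,v:(245+u/5,130+v/5)
def cl(w):
  c,s=np.cos(p[2]),np.sin(p[2]);e=w[:2]-p[:2];return np.array([c*e[0]+s*e[1],-s*e[0]+c*e[1]])*1000
for n,uv,z in [('jaw face bot L',C(102,252),.008),('R',C(487,255),.008),('face top L',C(72,203),.037),('R',C(515,207),.037),('screwL',C(87,528),.010),('R',C(497,531),.010),
 ('plate farL',C(45,110),.008),('farR',C(543,115),.008),('edge midL',C(60,500),.008),('R',C(527,500),.008),
 ('pad front botL',D(165,230),.010),('R',D(527,231),.010),('pad top backL',D(146,280),.034),('R',D(545,282),.034),('jaw back top L',D(137,447),.0385),('R',D(553,450),.0385),('frontL',D(137,385),.0385),('R',D(553,387),.0385)]:
  w=wray('w5',uv,z); print(n,w[:2].round(4),cl(w).round(1))
print('knob top',wray('w5',(544,338),.099))
E
python3 m2.py
```

```text
jaw face bot L [0.5862 0.257 ] [113.2  40.5]
R [0.6217 0.1908] [112.9 -34.6]
face top L [0.5885 0.2601] [116.6  42.2]
R [0.6254 0.1911] [116.3 -36. ]
screwL [0.5386 0.2364] [61.4 45. ]
R [0.5779 0.1629] [ 61.2 -38.3]
plate farL [0.6033 0.2776] [137.9  50.6]
farR [0.648  0.1938] [137.5 -44.4]
edge midL [0.5407 0.2438] [66.9 50.5]
R [0.5862 0.1604] [ 67.2 -44.4]
pad front botL [0.5094 0.2098] [23.1 35.5]
R [0.5397 0.1536] [ 23.1 -28.3]
pad top backL [0.5043 0.2081] [17.8 36.4]
R [0.5354 0.1502] [ 17.7 -29.3]
jaw back top L [0.4795 0.1967] [-9.4 38.2]
R [0.5121 0.1356] [ -9.7 -31.1]
frontL [0.4889 0.2014] [ 1.1 37.9]
R [0.5214 0.141 ] [  1.  -30.7]
knob top [ 0.51092207 -0.0175329   0.099     ]
```

```bash
python3 go.py .5678 .2045 .10 -1.0758
```

```text
t 5.2 pos [0.4976 0.1652 0.2199] ang -1.0728 z [ 0.002 -0.002 -1.   ] w 0.0445 F [ 0.78 -0.46  0.38]
[-0.13 -8.03 12.  ] [-0.001 -0.003  0.003]
```

Emit:
send_rows --steps "-0.1 -4 0 0 0 0;-0.1 -8 2 0 0 0;-0.1 -8 6 0 0 0;-0.1 -8 10 0 0 0;-0.1 -8 11.5 0 0 0"

```text
t: 5.7
eef_pos: [0.5654, 0.2013, 0.1008]
eef_rot: [0.859, -0.511, -0.001, 0.003]
wrist_force: [-1.0, -1.1, 0.1]
width: 0.0445
```

Emit:
send_rows --steps "0 0 0 0 0 0;0 0 0 0 0 0"

```text
t: 5.9
eef_pos: [0.5656, 0.2004, 0.1014]
eef_rot: [0.859, -0.512, -0.001, 0.003]
wrist_force: [0.3, 0.0, -0.7]
width: 0.0445
```

```bash
python3 go.py .5678 .2045 .032 -1.0758; python3 wr.py w6
```

```text
t 5.9 pos [0.5656 0.2004 0.1014] ang -1.0747 z [-0.005 -0.005 -1.   ] w 0.0445 F [ 0.26  0.03 -0.75]
[-0.27 -0.43  6.93] [ 0.006 -0.002  0.001]
```

View pics/w6.png

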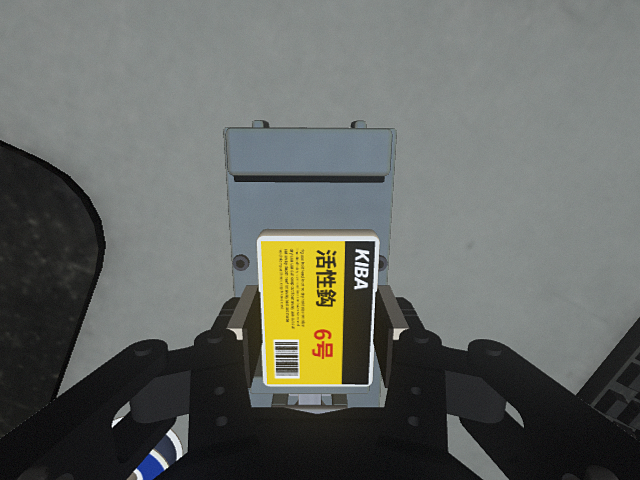

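Run:
```python
from h import *
p=[.5053,.1708,.495]
def cl(w):
  c,s=np.cos(p[2]),np.sin(p[2]);e=w[:2]-p[:2];return np.array([c*e[0]+s*e[1],-s*e[0]+c*e[1]])*1000
for uv,z in [((240,262),.01),((383.5,263),.01),((228,200),.008),((394.5,200),.008),((235,180),.008),((388,181),.008)]:print(cl(wray('w6',uv,z)).round(1))
s=pickle.load(open('w6.pkl','rb'))['s'];print('tcp',cl(s['eef_pos']))
```

```text
[60.8 42.8]
[ 60.2 -43.6]
[98.2 47.9]
[ 98.2 -48.3]
[109.8  43.1]
[109.2 -44. ]
tcp [67.17845132 -2.57382453]
```

Emit:
send_rows --steps "-0.25 -0.4 2 0.006 -0.002 0;-0.25 -0.4 4 0.006 -0.002 0;-0.25 -0.4 5.5 0.006 -0.002 0;-0.25 -0.4 6 0.006 -0.002 0;-0.25 -0.4 6 0.006 -0.002 0"

```text
t: 6.45
eef_pos: [0.5686, 0.2049, 0.0425]
eef_rot: [0.859, -0.512, 0.001, -0.001]
wrist_force: [0.3, -0.1, 0.2]
width: 0.0444
```

```bash
python3 go.py .5678 .2045 .0315 -1.0758
```

```text
t 6.45 pos [0.5686 0.2049 0.0425] ang -1.0746 z [ 0.002  0.001 -1.   ] w 0.0444 F [ 0.33 -0.05  0.24]
[-0.01  0.09  1.1 ] [-0.002 -0.     0.001]
```

Emit:
send_rows --steps "0 0.08 0.4 -0.002 0 0;0 0.08 0.7 -0.002 0 0;0 0.08 0.9 -0.002 0 0;0 0.08 1.05 -0.002 0 0;0 0.08 1.05 -0.002 0 0"

```text
t: 6.95
eef_pos: [0.5679, 0.2045, 0.0319]
eef_rot: [0.859, -0.512, 0.0, 0.0]
wrist_force: [0.1, 0.1, -0.7]
width: 0.0442
```

```bash
python3 go.py .5678 .2045 .0315 -1.0758
python3 - <<'E'
from workcell import env
import cv2
r=env.snapshot('side')['img'][:,:,::-1]; cv2.imwrite('pics/s5.png',cv2.resize(r[180:300,260:420],None,fx=5,fy=5,interpolation=cv2.INTER_CUBIC))
E
```

```text
t 6.95 pos [0.5679 0.2045 0.0319] ang -1.0746 z [-0. -0. -1.] w 0.0442 F [ 0.09  0.08 -0.7 ]
[-0.01  0.01  0.04] [ 0.    -0.     0.001]
```

View pics/s5.png

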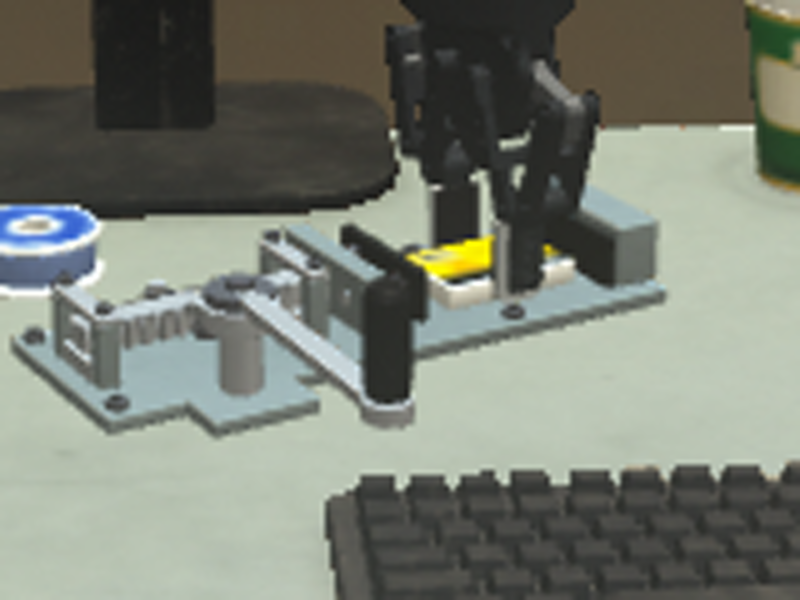

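Emit:
send_rows --steps "0 0 0.1 0 0 0;0 0 0.1 0 0 0"

```text
t: 7.2
eef_pos: [0.5681, 0.2047, 0.0313]
eef_rot: [0.859, -0.512, 0.0, 0.0]
wrist_force: [-1.0, 0.2, 1.0]
width: 0.0446
```

```bash
python3 go.py .5678 .2045 .0315 -1.0758
```

```text
t 7.2 pos [0.5681 0.2047 0.0313] ang -1.0745 z [ 0. -0. -1.] w 0.0446 F [-1.    0.16  0.98]
[-0.    0.04 -0.02] [-0.    -0.     0.001]
```

Contact is beginning, so I'll open the fingers partly and rise.

Emit:
send_rows --steps "0 0 0 0 0 0;0 0 0 0 0 0;0 0 0 0 0 0" --claw 90

```text
t: 7.5
eef_pos: [0.5682, 0.2047, 0.0313]
eef_rot: [0.859, -0.512, 0.0, -0.0]
wrist_force: [0.1, 0.2, 1.1]
width: 0.0552
```

Emit:
send_rows --steps "0 0 -1 0 0 0;0 0 -3 0 0 0;0 0 -7 0 0 0;0 0 -12 0 0 0;0 0 -17 0 0 0"

```text
t: 8.0
eef_pos: [0.5675, 0.2047, 0.2033]
eef_rot: [0.859, -0.512, -0.0, 0.0]
wrist_force: [1.5, 0.7, 0.2]
width: 0.0552
```

```bash
python3 go.py .5110 -.0175 .2 -1.0758;python3 wr.py w7
```

```text
t 8.0 pos [0.5675 0.2047 0.2033] ang -1.074 z [-0. -0. -1.] w 0.0552 F [1.48 0.75 0.22]
[16.84 15.56  0.34] [ 0.    -0.     0.002]
```

View pics/w7.png

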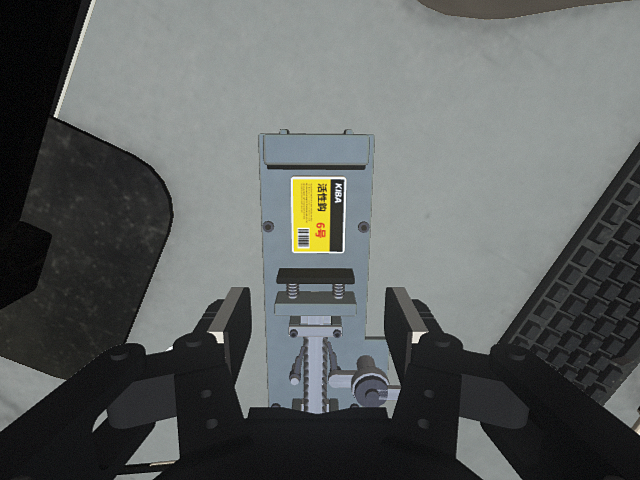

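```bash
python3 - <<'E'
from workcell import env
from h import *
print(env.state()['joint_pos'].round(2))
im=cv2.imread('pics/w7.png');cv2.imwrite('pics/w7c.png',cv2.resize(im[125:325,240:400],None,fx=3,fy=3,interpolation=cv2.INTER_CUBIC))
E
python3 go.py .511 -.12 .25 .49
```

```text
[ 0.13  0.53 -0.71  1.71  0.39  1.04 -1.78]
t 8.05 pos [0.5718 0.2075 0.2127] ang -1.0735 z [ 0.012  0.004 -1.   ] w 0.055 F [2.04 1.17 4.53]
[25.89 20.92 -3.93] [-0.008 -0.012 -1.564]
```

View pics/w7c.png

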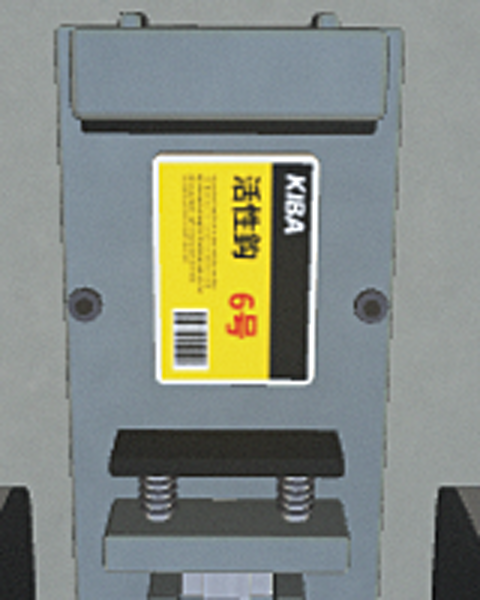

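Run:
```python
from h import *
p=[.5053,.1708,.495]
def cl(w):
  c,s=np.cos(p[2]),np.sin(p[2]);e=w[:2]-p[:2];return np.array([c*e[0]+s*e[1],-s*e[0]+c*e[1]])*1000
K=lambda u,v:(240+u/3,125+v/3)
P=np.array([cl(wray('w7',K(*u),.019)) for u in [(155,154),(320,155),(314,385),(155,384)]]);print(P.round(1),P.mean(0))
for u,z in [((84,304),.01),((371,304),.01),((120,430),.010),((335,432),.010),((108,475),.034),((345,475),.034),((82,131),.008),((376,131),.008)]:print(cl(wray('w7',K(*u),z)).round(1))
```

```text
[[104.9  20.2]
 [104.7 -24.5]
 [ 38.9 -24.3]
 [ 39.2  21.4]] [71.94209472 -1.82312783]
[60.6 42.2]
[ 60.7 -41. ]
[21.6 32.8]
[ 21.  -31.7]
[17.4 33.9]
[ 17.4 -32.4]
[110.   41.2]
[110.1 -40.9]
```

```bash
python3 go.py .53 -.05 .2 .49
```

```text
t 8.05 pos [0.5718 0.2075 0.2127] ang -1.0735 z [ 0.012  0.004 -1.   ] w 0.055 F [2.04 1.17 4.53]
[20.64 15.97  1.12] [-0.008 -0.012 -1.564]
```

Emit:
send_rows --steps "4 3 0.5 0 0 -0.15;8 6 1 0 0 -0.3;12 9 1 0 0 -0.45;16 12 1 0 0 -0.6;20 15 1 0 0 -0.75" --claw 90

```text
t: 8.55
eef_pos: [0.5359, -0.036, 0.2019]
eef_rot: [0.986, -0.167, 0.006, -0.003]
wrist_force: [0.6, -0.3, 0.5]
width: 0.055
```

```bash
python3 go.py .53 -.05 .2 .49
```

```text
t 8.55 pos [ 0.5359 -0.036   0.2019] ang -0.3354 z [ 0.013  0.003 -1.   ] w 0.055 F [ 0.59 -0.32  0.47]
[-0.1   1.52  0.18] [-0.002 -0.014 -0.825]
```

Emit:
send_rows --steps "0 1 0 0 -0.014 -0.15;0 1.5 0 0 -0.014 -0.3;0 1.5 0 0 -0.014 -0.45;0 1.5 0 0 -0.014 -0.6;0 1.5 0 0 -0.014 -0.75"

```text
t: 9.05
eef_pos: [0.531, -0.0504, 0.2023]
eef_rot: [0.979, 0.205, 0.0, -0.001]
wrist_force: [-0.1, -0.2, -0.3]
width: 0.0552
```

```bash
python3 go.py .53 -.05 .2 .49;python3 wr.py w8
```

```text
t 9.05 pos [ 0.531  -0.0504  0.2023] ang 0.4137 z [ 0.     0.002 -1.   ] w 0.0552 F [-0.13 -0.15 -0.31]
[-0.08 -0.08  0.23] [-0.002 -0.001 -0.076]
```

View pics/w8.png

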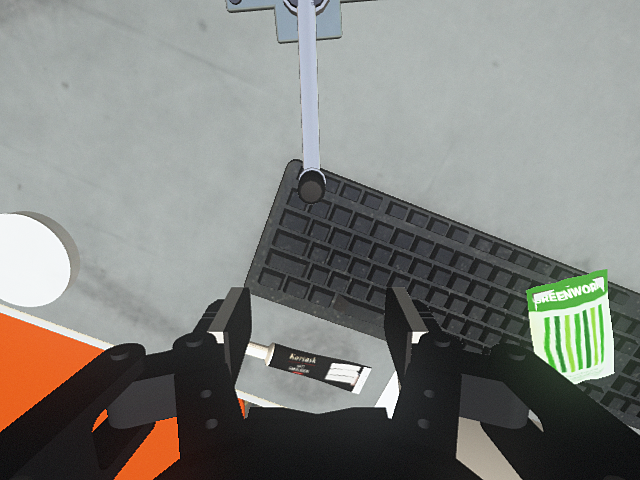

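Run:
```python
from h import *
im=cv2.imread('pics/w8.png');cv2.imwrite('pics/w8c.png',cv2.resize(im[140:220,270:360],None,fx=7,fy=7,interpolation=cv2.INTER_CUBIC))
for uv,z in [((312.5,187),.099),((312,178),.052)]:
  w=wray('w8',uv,z);pv=np.array([.4604,.0909]);e=w[:2]-pv;print(w,np.hypot(*e),np.arctan2(e[1],e[0]))
```

```text
[ 0.51378789 -0.01783495  0.099     ] 0.12113445126114487 -1.1143818264782466
[ 0.51312277 -0.01864204  0.052     ] 0.12156952354757945 -1.1222189774147784
```

View pics/w8c.png

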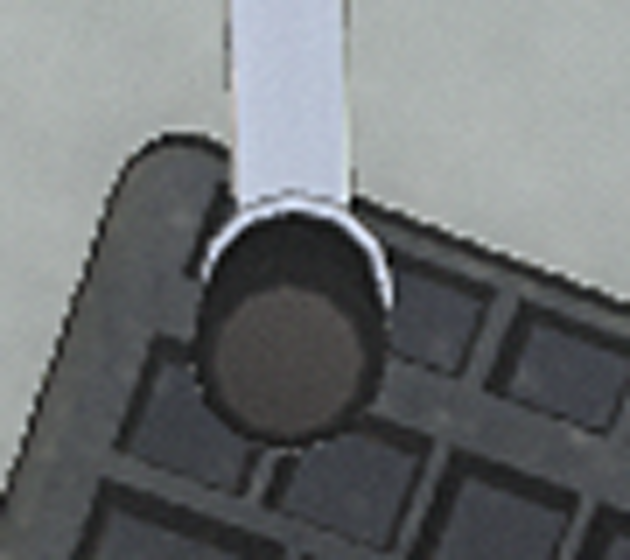

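```bash
python3 - <<'E'
from h import *
w=wray('w8',(311.4,191.7),.099);e=w[:2]-np.array([.4604,.0909]);print(w,np.hypot(*e),np.arctan2(e[1],e[0]))
E
python3 go.py .5135 -.0205 .125 .445
```

```text
[ 0.51431052 -0.02070194  0.099     ] 0.12394086200033949 -1.1207917099763889
t 9.1 pos [ 0.531  -0.0504  0.2021] ang 0.4208 z [-0.     0.002 -1.   ] w 0.0551 F [ 0.15 -0.59 -0.92]
[-0.38 -3.43  7.72] [-0.002 -0.001 -0.024]
```

Emit:
send_rows --steps "-0.35 -3.4 1 0 0 -0.024;-0.35 -3.4 4 0 0 -0.024;-0.35 -3.4 7 0 0 -0.024;-0.35 -3.4 7.7 0 0 -0.024;-0.35 -3.4 7.7 0 0 -0.024"

```text
t: 9.6
eef_pos: [0.5133, -0.0205, 0.1247]
eef_rot: [0.975, 0.22, -0.001, -0.001]
wrist_force: [0.1, -0.3, 0.2]
width: 0.0551
```

```bash
python3 go.py .514 -.0207 .088 .45;python3 wr.py w9
```

```text
t 9.6 pos [ 0.5133 -0.0205  0.1247] ang 0.4437 z [-0.002  0.002 -1.   ] w 0.0551 F [ 0.07 -0.28  0.17]
[0.06 0.06 3.67] [-0.003  0.001 -0.006]
```

View pics/w9.png

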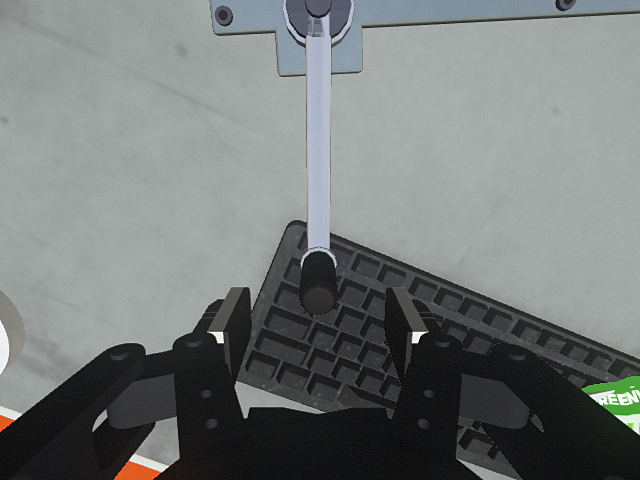

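Run:
```python
from h import *
print(wray('w9',(319,298),.099),wray('w9',(318,6),.056),wray('w9',(319,20),.048))
```

```text
[ 0.51353921 -0.01921562  0.099     ] [0.46089901 0.09057389 0.056     ] [0.462832 0.087608 0.048   ]
```

Emit:
send_rows --steps "0 0 1.5 0 0 0;0 0 3 0 0 0;0 0 3.7 0 0 0;0 0 3.7 0 0 0"

```text
t: 10.05
eef_pos: [0.5132, -0.0204, 0.0874]
eef_rot: [0.975, 0.22, -0.001, -0.001]
wrist_force: [-0.6, 0.4, -0.1]
width: 0.0554
```

Emit:
send_rows --steps "0 0 0 0 0 0;0 0 0 0 0 0;0 0 0 0 0 0;0 0 0 0 0 0;0 0 0 0 0 0" --claw 230

```text
t: 10.55
eef_pos: [0.5135, -0.0203, 0.0878]
eef_rot: [0.975, 0.22, -0.001, -0.001]
wrist_force: [0.5, -0.1, 1.2]
width: 0.0166
```

```bash
python3 go.py .514 -.0207 .088 .45;python3 wr.py w10
```

```text
t 10.55 pos [ 0.5135 -0.0203  0.0878] ang 0.4439 z [-0.002  0.002 -1.   ] w 0.0166 F [ 0.54 -0.06  1.16]
[ 0.03  0.06 -0.02] [-0.003  0.001 -0.006]
```

View pics/w10.png

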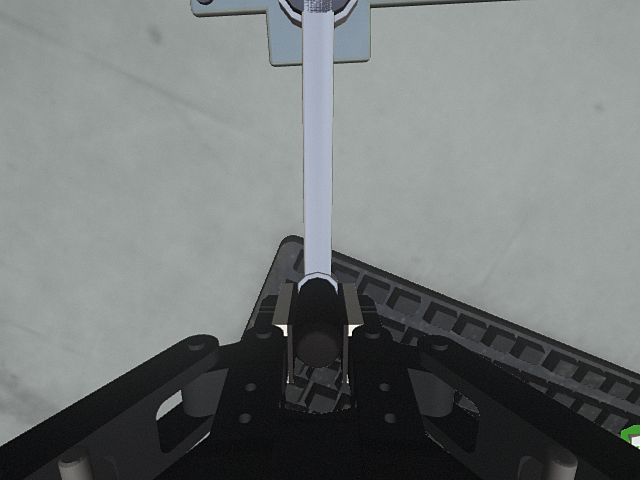

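```bash
cat > lev.py <<'E'
import sys
from h import *
from workcell import env
c=np.array([.4598,.0926]);s=env.state();e=s['eef_pos'][:2]-c;th=np.arctan2(e[1],e[0]);t=np.array([-np.sin(th),np.cos(th)])
F=s['wrist_force'];print('t',round(s['t'],2),'arc mm',round((th+1.1268)*125,1),'r',round(np.hypot(*e)*1000,1),'z',round(s['eef_pos'][2],4),'Ftan',round(F[:2]@t,2),'Frad',round(F[:2]@e/np.hypot(*e),2),'w',round(s['width'],4))
Rm=R.from_quat(s['eef_rot']).inv()
for a in map(float,sys.argv[1:]):   # target arcs (absolute mm, + = ccw)
  q=-1.1268+a/125;P=np.r_[c+.125*np.array([np.cos(q),np.sin(q)]),.0878]
  print(a,(Rm.apply(P-s['eef_pos'])*100).round(2))
E
python3 lev.py 6 12 -6 -12
```

```text
t 10.6 arc mm -0.0 r 125.0 z 0.0877 Ftan 0.14 Frad 0.15 w 0.0162
6.0 [ 0.6  -0.02 -0.01]
12.0 [ 1.2  -0.06 -0.01]
-6.0 [-0.6  -0.02 -0.01]
-12.0 [-1.19 -0.06 -0.01]
```

Feeling for the return (anticlockwise) stop first.

Emit:
send_rows --steps "0.2 0 0 0 0 0;0.4 0 0 0 0 0;0.6 -0.02 0 0 0 0;0.6 -0.02 0 0 0 0"

```text
t: 11.0
eef_pos: [0.5191, -0.0175, 0.0877]
eef_rot: [0.975, 0.22, -0.001, -0.001]
wrist_force: [-0.3, -0.6, 1.1]
width: 0.0166
```

```bash
python3 lev.py 12 18
```

```text
t 11.0 arc mm 6.3 r 125.1 z 0.0877 Ftan -0.58 Frad 0.42 w 0.0166
12.0 [ 0.57 -0.05 -0.01]
18.0 [ 1.17 -0.12 -0.01]
```

Emit:
send_rows --steps "0.2 0 0 0 0 0;0.4 -0.03 0 0 0 0;0.6 -0.05 0 0 0 0;0.7 -0.06 0 0 0 0"

```text
t: 11.4
eef_pos: [0.5254, -0.0138, 0.0877]
eef_rot: [0.975, 0.22, -0.0, -0.001]
wrist_force: [-1.1, -0.4, 0.2]
width: 0.0162
```

```bash
python3 lev.py 18 24
```

```text
t 11.4 arc mm 13.6 r 125.0 z 0.0877 Ftan -1.13 Frad -0.21 w 0.0162
18.0 [ 0.44 -0.06 -0.  ]
24.0 [ 1.03 -0.16 -0.  ]
```

Emit:
send_rows --steps "0.2 0 0 0 0 0;0.4 -0.05 0 0 0 0;0.6 -0.08 0 0 0 0;0.7 -0.1 0 0 0 0"

```text
t: 11.8
eef_pos: [0.5316, -0.0098, 0.0878]
eef_rot: [0.975, 0.22, -0.0, -0.001]
wrist_force: [-0.9, -0.5, 0.1]
width: 0.0163
```

```bash
python3 lev.py 28 34
```

```text
t 11.8 arc mm 20.9 r 125.1 z 0.0878 Ftan -1.01 Frad -0.11 w 0.0163
28.0 [ 0.69 -0.14 -0.  ]
34.0 [ 1.27 -0.29 -0.  ]
```

Emit:
send_rows --steps "0.2 -0.03 0 0 0 0;0.4 -0.07 0 0 0 0;0.6 -0.12 0 0 0 0;0.7 -0.14 0 0 0 0"

```text
t: 12.2
eef_pos: [0.5376, -0.0053, 0.0878]
eef_rot: [0.975, 0.22, -0.0, -0.001]
wrist_force: [-0.4, -0.6, 1.3]
width: 0.0165
```

```bash
python3 lev.py 35 41
```

```text
t 12.2 arc mm 28.4 r 125.1 z 0.0878 Ftan -0.68 Frad 0.26 w 0.0165
35.0 [ 0.64 -0.17  0.  ]
41.0 [ 1.21 -0.35  0.  ]
```

Emit:
send_rows --steps "0.2 -0.05 0 0 0 0;0.4 -0.1 0 0 0 0;0.55 -0.14 0 0 0 0;0.64 -0.17 0 0 0 0"

```text
t: 12.6
eef_pos: [0.5418, -0.0019, 0.0874]
eef_rot: [0.975, 0.22, -0.001, -0.001]
wrist_force: [-3.7, -3.8, 1.3]
width: 0.0161
```

```bash
python3 lev.py 41 47
```

```text
t 12.6 arc mm 33.8 r 125.1 z 0.0874 Ftan -5.27 Frad 0.51 w 0.0161
41.0 [ 0.68 -0.23 -0.04]
47.0 [ 1.25 -0.43 -0.04]
```

```bash
python3 lev.py 28 22 16 10 4
```

```text
t 12.6 arc mm 33.8 r 125.1 z 0.0874 Ftan -5.27 Frad 0.51 w 0.0161
28.0 [-0.57  0.13 -0.03]
22.0 [-1.16  0.25 -0.03]
16.0 [-1.75  0.34 -0.03]
10.0 [-2.35  0.4  -0.03]
4.0 [-2.94  0.44 -0.03]
```

Emit:
send_rows --steps "-0.57 0.13 0 0 0 0;-1.16 0.25 0 0 0 0;-1.75 0.34 0 0 0 0;-2.35 0.4 0 0 0 0;-2.94 0.44 0 0 0 0"

```text
t: 13.1
eef_pos: [0.5169, -0.0186, 0.0877]
eef_rot: [0.975, 0.22, -0.001, -0.001]
wrist_force: [0.8, -0.1, 0.7]
width: 0.0166
```

```bash
python3 lev.py 0 -5 -10 -15 -19
```

```text
t 13.1 arc mm 3.8 r 125.0 z 0.0877 Ftan 0.68 Frad 0.5 w 0.0166
0.0 [-0.38  0.   -0.01]
-5.0 [-0.88 -0.01 -0.01]
-10.0 [-1.38 -0.04 -0.01]
-15.0 [-1.88 -0.09 -0.01]
-19.0 [-2.27 -0.14 -0.01]
```

Emit:
send_rows --steps "-0.4 0 0 0 0 0;-0.9 -0.01 0 0 0 0;-1.4 -0.04 0 0 0 0;-1.9 -0.09 0 0 0 0;-2.3 -0.14 0 0 0 0"

```text
t: 13.6
eef_pos: [0.4952, -0.0273, 0.0877]
eef_rot: [0.976, 0.22, -0.001, -0.001]
wrist_force: [0.8, -0.4, 0.4]
width: 0.0166
```

```bash
python3 lev.py -21 -23 -25 -27 -29
```

```text
t 13.6 arc mm -19.7 r 125.0 z 0.0877 Ftan 0.62 Frad 0.59 w 0.0166
-21.0 [-0.13 -0.03 -0.01]
-23.0 [-0.33 -0.06 -0.  ]
-25.0 [-0.53 -0.1  -0.  ]
-27.0 [-0.72 -0.14 -0.  ]
-29.0 [-0.92 -0.18 -0.  ]
```

Emit:
send_rows --steps "-0.2 -0.03 0 0 0 0;-0.4 -0.07 0 0 0 0;-0.6 -0.11 0 0 0 0;-0.75 -0.15 0 0 0 0;-0.75 -0.15 0 0 0 0"

```text
t: 14.1
eef_pos: [0.4879, -0.0292, 0.0879]
eef_rot: [0.975, 0.22, -0.001, -0.001]
wrist_force: [2.7, 0.1, 0.4]
width: 0.0161
```

```bash
python3 lev.py -29 -31 -33
```

```text
t 14.1 arc mm -27.1 r 125.0 z 0.0879 Ftan 2.67 Frad 0.49 w 0.0161
-29.0 [-0.18 -0.04  0.01]
-31.0 [-0.38 -0.09  0.01]
-33.0 [-0.57 -0.14  0.01]
```

Emit:
send_rows --steps "-0.1 -0.02 0 0 0 0;-0.2 -0.05 0 0 0 0;-0.2 -0.05 0 0 0 0"

```text
t: 14.4
eef_pos: [0.4865, -0.0295, 0.0881]
eef_rot: [0.975, 0.22, -0.0, -0.001]
wrist_force: [3.5, -0.1, 0.2]
width: 0.0166
```

```bash
python3 lev.py -23 -17 -11 -5 1;  python3 - <<'E'
from workcell import env
import cv2
r=env.snapshot('side')['img'][:,:,::-1]; cv2.imwrite('pics/s6.png',cv2.resize(r[180:300,260:420],None,fx=5,fy=5,interpolation=cv2.INTER_CUBIC))
r=env.snapshot('scene')['img'][:,:,::-1]; cv2.imwrite('pics/c6.png',cv2.resize(r[180:300,240:400],None,fx=5,fy=5,interpolation=cv2.INTER_CUBIC))
E
```

```text
t 14.4 arc mm -28.6 r 125.0 z 0.0881 Ftan 3.37 Frad 0.87 w 0.0166
-23.0 [0.55 0.12 0.03]
-17.0 [1.14 0.21 0.03]
-11.0 [1.74 0.28 0.03]
-5.0 [2.33 0.32 0.03]
1.0 [2.93 0.33 0.03]
```

View pics/s6.png

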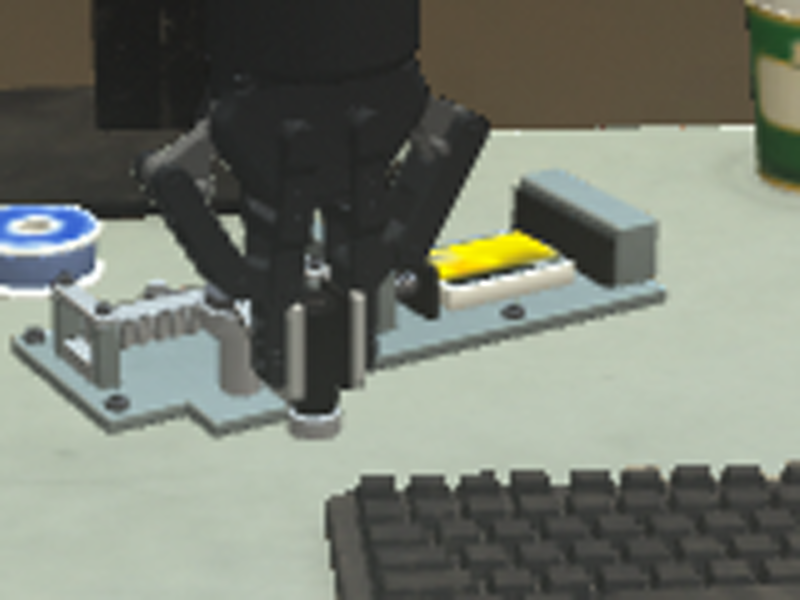

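View pics/c6.png

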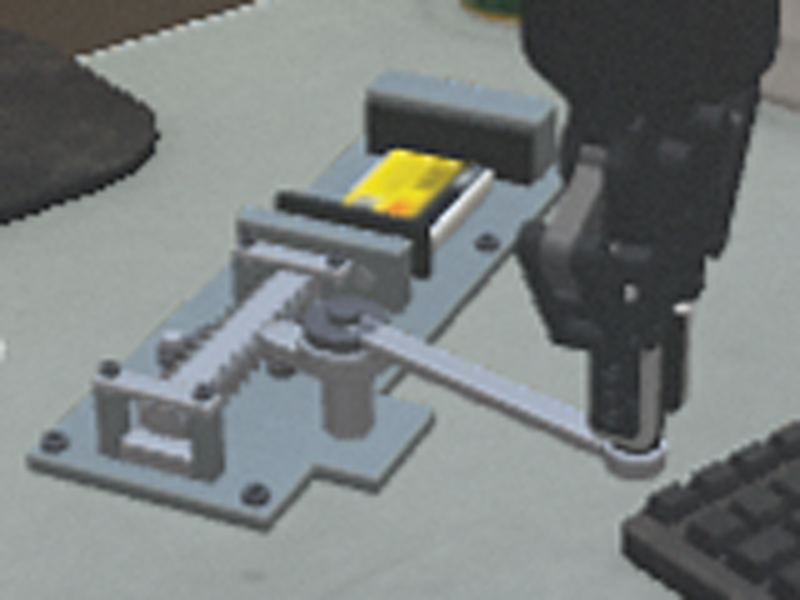

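Emit:
send_rows --steps "0.55 0.12 0 0 0 0;1.14 0.21 0 0 0 0;1.74 0.28 0 0 0 0;2.33 0.32 0 0 0 0;2.93 0.33 0 0 0 0"

```text
t: 15.0
eef_pos: [0.5145, -0.0198, 0.0878]
eef_rot: [0.976, 0.22, -0.001, -0.001]
wrist_force: [-0.4, -0.7, 0.8]
width: 0.0166
```

```bash
python3 lev.py 7 13 19 24 28
```

```text
t 15.0 arc mm 1.1 r 125.0 z 0.0878 Ftan -0.66 Frad 0.45 w 0.0166
7.0 [ 0.59 -0.02  0.  ]
13.0 [ 1.19 -0.07 -0.  ]
19.0 [ 1.78 -0.15 -0.  ]
24.0 [ 2.27 -0.23 -0.  ]
28.0 [ 2.67 -0.31 -0.  ]
```

Emit:
send_rows --steps "0.6 -0.02 0 0 0 0;1.2 -0.07 0 0 0 0;1.8 -0.15 0 0 0 0;2.27 -0.23 0 0 0 0;2.67 -0.31 0 0 0 0"

```text
t: 15.5
eef_pos: [0.5376, -0.0052, 0.0878]
eef_rot: [0.975, 0.22, -0.001, -0.001]
wrist_force: [0.4, -2.0, 1.0]
width: 0.0164
```

```bash
python3 lev.py 30 32 33 34
```

```text
t 15.5 arc mm 28.5 r 125.0 z 0.0878 Ftan -0.9 Frad 1.8 w 0.0164
30.0 [ 0.15 -0.04 -0.  ]
32.0 [ 0.34 -0.09 -0.  ]
33.0 [ 0.44 -0.11 -0.  ]
34.0 [ 0.53 -0.14 -0.  ]
```

Emit:
send_rows --steps "0.2 -0.05 0 0 0 0;0.35 -0.09 0 0 0 0;0.48 -0.13 0 0 0 0;0.48 -0.13 0 0 0 0"

```text
t: 15.9
eef_pos: [0.5408, -0.0027, 0.0875]
eef_rot: [0.976, 0.22, -0.001, -0.001]
wrist_force: [-2.1, -3.2, 1.7]
width: 0.0165
```

```bash
python3 lev.py 28 22 16 10 4
```

```text
t 15.9 arc mm 32.5 r 125.0 z 0.0875 Ftan -3.66 Frad 1.06 w 0.0165
28.0 [-0.44  0.11 -0.03]
22.0 [-1.03  0.23 -0.03]
16.0 [-1.62  0.32 -0.02]
10.0 [-2.22  0.38 -0.02]
4.0 [-2.82  0.41 -0.02]
```

Emit:
send_rows --steps "-0.45 0.11 0 0 0 0;-1.03 0.23 0 0 0 0;-1.62 0.32 0 0 0 0;-2.22 0.38 0 0 0 0;-2.82 0.41 0 0 0 0"

```text
t: 16.4
eef_pos: [0.517, -0.0185, 0.0878]
eef_rot: [0.976, 0.22, -0.001, -0.001]
wrist_force: [0.9, 0.7, 0.3]
width: 0.0164
```

Emit:
send_rows --steps "-0.4 0 0 0 0 0;-0.9 -0.01 0 0 0 0;-1.4 -0.04 0 0 0 0;-1.9 -0.09 0 0 0 0;-2.3 -0.14 0 0 0 0"

```text
t: 16.9
eef_pos: [0.4951, -0.0273, 0.0878]
eef_rot: [0.976, 0.22, -0.001, -0.001]
wrist_force: [0.8, 0.8, 1.1]
width: 0.0166
```

```bash
python3 lev.py -22 -24 -26 -27 -29
```

```text
t 16.9 arc mm -19.7 r 125.0 z 0.0878 Ftan 1.0 Frad -0.51 w 0.0166
-22.0 [-0.22 -0.04  0.  ]
-24.0 [-0.42 -0.07  0.  ]
-26.0 [-0.62 -0.11  0.  ]
-27.0 [-0.71 -0.13  0.  ]
-29.0 [-0.91 -0.18  0.  ]
```

Emit:
send_rows --steps "-0.2 -0.04 0 0 0 0;-0.42 -0.07 0 0 0 0;-0.62 -0.11 0 0 0 0;-0.9 -0.18 0 0 0 0;-0.95 -0.18 0 0 0 0"

```text
t: 17.4
eef_pos: [0.4864, -0.0295, 0.0881]
eef_rot: [0.976, 0.22, -0.0, -0.001]
wrist_force: [3.6, 1.0, 0.9]
width: 0.0165
```

```bash
python3 lev.py -23 -17 -11 -5 1;  python3 - <<'E'
from workcell import env
import cv2
r=env.snapshot('scene')['img'][:,:,::-1]; cv2.imwrite('pics/f7.png',r);cv2.imwrite('pics/c7.png',cv2.resize(r[180:300,240:400],None,fx=5,fy=5,interpolation=cv2.INTER_CUBIC))
E
```

```text
t 17.4 arc mm -28.7 r 125.0 z 0.0881 Ftan 3.75 Frad -0.19 w 0.0165
-23.0 [0.56 0.12 0.03]
-17.0 [1.15 0.22 0.03]
-11.0 [1.74 0.28 0.03]
-5.0 [2.34 0.32 0.03]
1.0 [2.94 0.33 0.03]
```

View pics/c7.png

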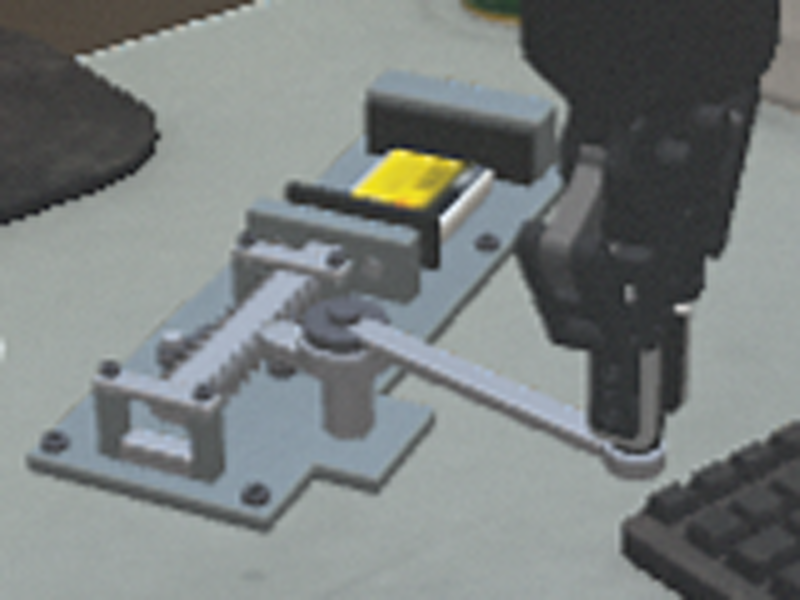

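Emit:
send_rows --steps "0.55 0.12 0 0 0 0;1.14 0.21 0 0 0 0;1.74 0.28 0 0 0 0;2.33 0.32 0 0 0 0;2.93 0.33 0 0 0 0"

```text
t: 17.95
eef_pos: [0.5145, -0.0198, 0.0879]
eef_rot: [0.976, 0.22, -0.001, -0.001]
wrist_force: [-0.2, -0.1, -0.6]
width: 0.0162
```

Emit:
send_rows --steps "0.6 -0.02 0 0 0 0;1.2 -0.07 0 0 0 0;1.8 -0.15 0 0 0 0;2.27 -0.23 0 0 0 0;2.67 -0.31 0 0 0 0"

```text
t: 18.45
eef_pos: [0.5376, -0.0052, 0.0879]
eef_rot: [0.976, 0.22, -0.001, -0.001]
wrist_force: [-1.3, -0.2, 0.9]
width: 0.0166
```

Emit:
send_rows --steps "0.2 -0.05 0 0 0 0;0.35 -0.09 0 0 0 0;0.48 -0.13 0 0 0 0;0.48 -0.13 0 0 0 0"

```text
t: 18.85
eef_pos: [0.5408, -0.0027, 0.0876]
eef_rot: [0.976, 0.22, -0.001, -0.0]
wrist_force: [-3.1, -3.4, 0.3]
width: 0.0169
```

```bash
python3 lev.py 28 22 16 10 4;  python3 - <<'E'
from workcell import env
import cv2
r=env.snapshot('scene')['img'][:,:,::-1]; cv2.imwrite('pics/f8.png',r);cv2.imwrite('pics/c8.png',cv2.resize(r[190:255,280:360],None,fx=9,fy=9,interpolation=cv2.INTER_CUBIC))
E
```

```text
t 18.85 arc mm 32.6 r 125.1 z 0.0876 Ftan -4.59 Frad 0.61 w 0.0169
28.0 [-0.45  0.1  -0.02]
22.0 [-1.04  0.22 -0.02]
16.0 [-1.63  0.32 -0.01]
10.0 [-2.23  0.38 -0.01]
4.0 [-2.82  0.41 -0.01]
```

View pics/c8.png

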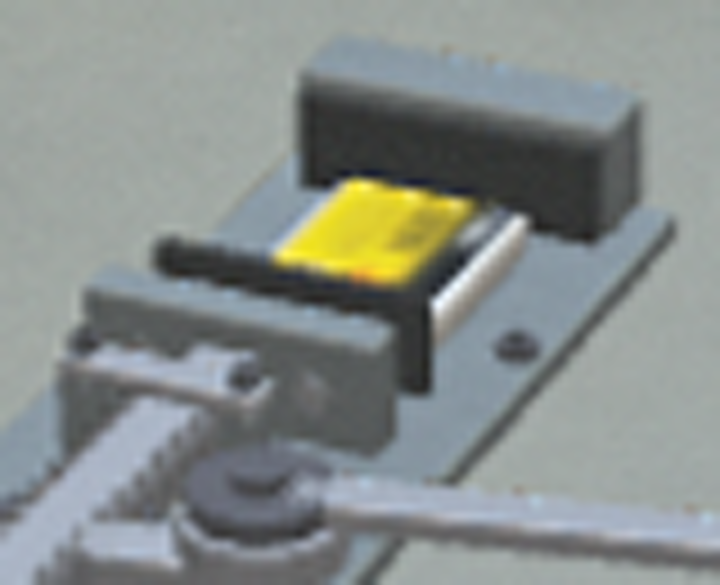

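Third power stroke next.

Emit:
send_rows --steps "-0.45 0.11 0 0 0 0;-1.03 0.23 0 0 0 0;-1.62 0.32 0 0 0 0;-2.22 0.38 0 0 0 0;-2.82 0.41 0 0 0 0"

```text
t: 19.4
eef_pos: [0.5171, -0.0185, 0.0879]
eef_rot: [0.976, 0.22, -0.001, -0.001]
wrist_force: [1.8, -0.3, 1.2]
width: 0.0165
```

Emit:
send_rows --steps "-0.4 0 0 0 0 0;-0.9 -0.01 0 0 0 0;-1.4 -0.04 0 0 0 0;-1.9 -0.09 0 0 0 0;-2.3 -0.14 0 0 0 0"

```text
t: 19.9
eef_pos: [0.4952, -0.0272, 0.0879]
eef_rot: [0.976, 0.22, -0.001, -0.001]
wrist_force: [1.2, 0.6, 0.7]
width: 0.0163
```

```bash
python3 lev.py -22 -24 -26 -27 -29;  python3 - <<'E'
from workcell import env
import cv2
r=env.snapshot('scene')['img'][:,:,::-1]; cv2.imwrite('pics/f9.png',r);cv2.imwrite('pics/c9.png',cv2.resize(r[190:255,280:360],None,fx=9,fy=9,interpolation=cv2.INTER_CUBIC))
E
```

```text
t 19.9 arc mm -19.6 r 125.0 z 0.0879 Ftan 1.27 Frad -0.23 w 0.0163
-22.0 [-0.24 -0.04  0.01]
-24.0 [-0.43 -0.07  0.01]
-26.0 [-0.63 -0.11  0.01]
-27.0 [-0.73 -0.13  0.01]
-29.0 [-0.92 -0.18  0.01]
```

View pics/c9.png

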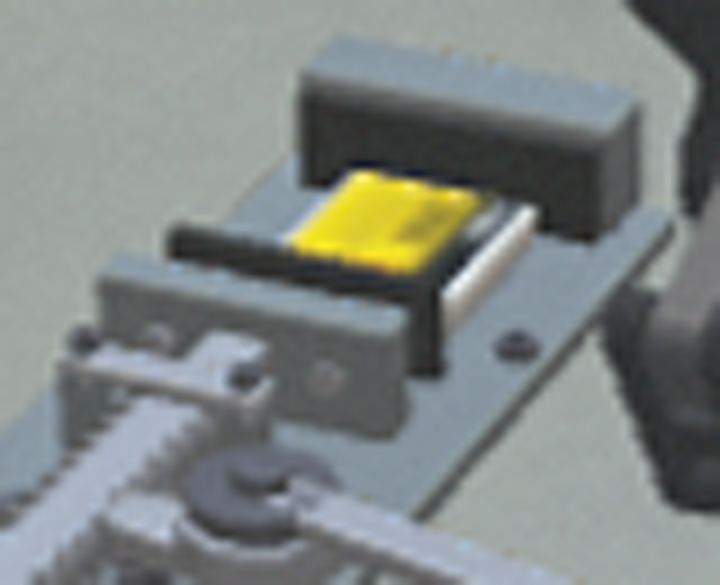

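Emit:
send_rows --steps "-0.2 -0.04 0 0 0 0;-0.42 -0.07 0 0 0 0;-0.62 -0.11 0 0 0 0;-0.9 -0.18 0 0 0 0;-0.95 -0.18 0 0 0 0"

```text
t: 20.45
eef_pos: [0.4859, -0.0296, 0.0881]
eef_rot: [0.976, 0.22, -0.0, -0.001]
wrist_force: [3.1, 1.3, 0.7]
width: 0.0168
```

```bash
python3 lev.py -29 -30 -31;  python3 - <<'E'
from workcell import env
import cv2
r=env.snapshot('scene')['img'][:,:,::-1]; cv2.imwrite('pics/f10.png',r);cv2.imwrite('pics/c10.png',cv2.resize(r[190:255,280:360],None,fx=9,fy=9,interpolation=cv2.INTER_CUBIC))
E
```

```text
t 20.45 arc mm -29.2 r 125.0 z 0.0881 Ftan 3.33 Frad -0.6 w 0.0168
-29.0 [0.02 0.01 0.03]
-30.0 [-0.08 -0.02  0.03]
-31.0 [-0.18 -0.04  0.03]
```

View pics/c10.png

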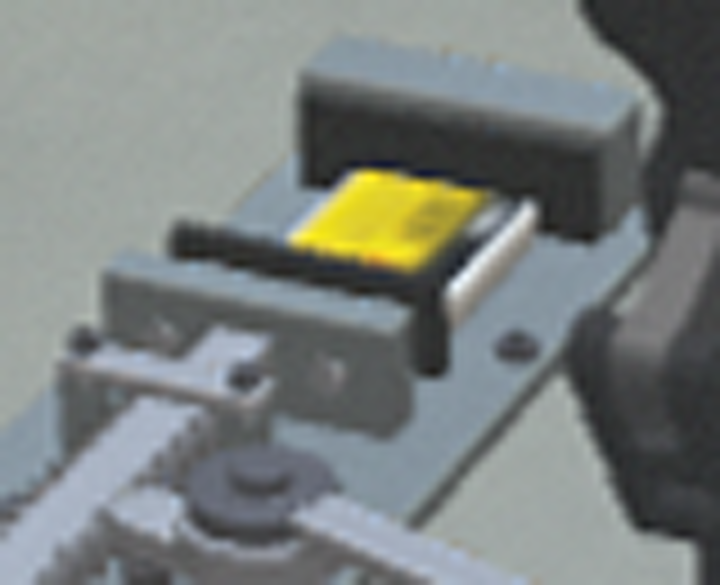

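Run:
```python
from h import *
def up(f): return cv2.resize(cv2.cvtColor(cv2.imread(f),cv2.COLOR_BGR2GRAY),None,fx=8,fy=8,interpolation=cv2.INTER_CUBIC)
ref=up('pics/f7.png');
fs={n:up(f'pics/{n}.png') for n in('scene0','f7','f8','f9','f10')}
# patches in f8 coords (crop c8 -> full = 280+u/9,190+v/9)
def m(a,b,u0,v0,u1,v1):
  x0,y0,x1,y1=[int(8*q) for q in(280+u0/9,190+v0/9,280+u1/9,190+v1/9)]
  t=fs[a][y0:y1,x0:x1];s=fs[b][y0-56:y1+56,x0-56:x1+56];r=cv2.matchTemplate(s,t,cv2.TM_CCOEFF_NORMED);_,mx,_,l=cv2.minMaxLoc(r)
  return round((l[0]-56)/8,2),round((l[1]-56)/8,2),round(mx,3)
for b in('scene0','f7','f9','f10'):
  print(b,'jaw',m('f8',b,75,265,410,350),'pad',m('f8',b,150,230,440,300),'padR',m('f8',b,410,290,445,400),'box',m('f8',b,330,170,540,250),'fixed',m('f8',b,290,40,660,150))
# predicted pixel shift per mm along clamp x at jaw
p=[.50592,.16762,.49489]
for x in(0,.030,.1):
  a=proj('scene',T(p,[[x,0,.036],[x+.008,0,.036]]));print(x,(a[1]-a[0]).round(2))
```

```text
scene0 jaw (-3.5, 2.88, 0.796) pad (-3.25, 3.0, 0.86) padR (-3.0, 3.38, 0.9) box (3.75, 2.88, 0.865) fixed (0.0, 0.0, 0.999)
f7 jaw (0.0, 0.0, 0.999) pad (0.0, 0.0, 1.0) padR (0.0, 0.0, 0.999) box (0.0, 0.0, 1.0) fixed (-0.38, 0.62, 0.914)
f9 jaw (1.62, -1.5, 0.969) pad (1.38, -1.38, 0.988) padR (1.25, -1.38, 0.976) box (0.75, -0.88, 0.988) fixed (0.0, 0.0, 0.999)
f10 jaw (1.88, -1.88, 0.972) pad (1.62, -1.88, 0.992) padR (1.75, -1.88, 0.974) box (1.0, -1.0, 0.983) fixed (-0.38, 0.62, 0.904)
0 [ 1.9  -1.89]
0.03 [ 1.81 -1.8 ]
0.1 [ 1.63 -1.62]
```

Emit:
send_rows --steps "0.6 0.12 0 0 0 0;1.2 0.21 0 0 0 0;1.8 0.28 0 0 0 0;2.39 0.32 0 0 0 0;2.99 0.33 0 0 0 0"

```text
t: 21.0
eef_pos: [0.5146, -0.0198, 0.0879]
eef_rot: [0.976, 0.22, -0.001, -0.001]
wrist_force: [-0.4, -1.4, 1.3]
width: 0.0166
```

Emit:
send_rows --steps "0.6 -0.02 0 0 0 0;1.2 -0.07 0 0 0 0;1.8 -0.15 0 0 0 0;2.27 -0.23 0 0 0 0;2.67 -0.31 0 0 0 0"

```text
t: 21.5
eef_pos: [0.5377, -0.0052, 0.0879]
eef_rot: [0.976, 0.22, -0.001, -0.001]
wrist_force: [-0.1, -0.5, 1.0]
width: 0.0165
```

Emit:
send_rows --steps "0.2 -0.05 0 0 0 0;0.35 -0.09 0 0 0 0;0.48 -0.13 0 0 0 0;0.48 -0.13 0 0 0 0"

```text
t: 21.9
eef_pos: [0.5409, -0.0026, 0.0876]
eef_rot: [0.976, 0.22, -0.001, -0.0]
wrist_force: [-2.7, -2.2, 2.7]
width: 0.0166
```

```bash
python3 lev.py 28 22 16 10 4;  python3 - <<'E'
from workcell import env
import cv2
for n in('scene','side'):
  r=env.snapshot(n)['img'][:,:,::-1]; cv2.imwrite(f'pics/{n}11.png',r)
  y,x={'scene':(190,280),'side':(205,320)}[n]
  cv2.imwrite(f'pics/{n}11c.png',cv2.resize(r[y:y+65,x:x+80],None,fx=9,fy=9,interpolation=cv2.INTER_CUBIC))
E
```

```text
t 21.9 arc mm 32.7 r 125.1 z 0.0876 Ftan -3.46 Frad -0.04 w 0.0166
28.0 [-0.45  0.11 -0.02]
22.0 [-1.04  0.23 -0.02]
16.0 [-1.64  0.32 -0.02]
10.0 [-2.23  0.38 -0.02]
4.0 [-2.83  0.42 -0.01]
```

View pics/scene11c.png

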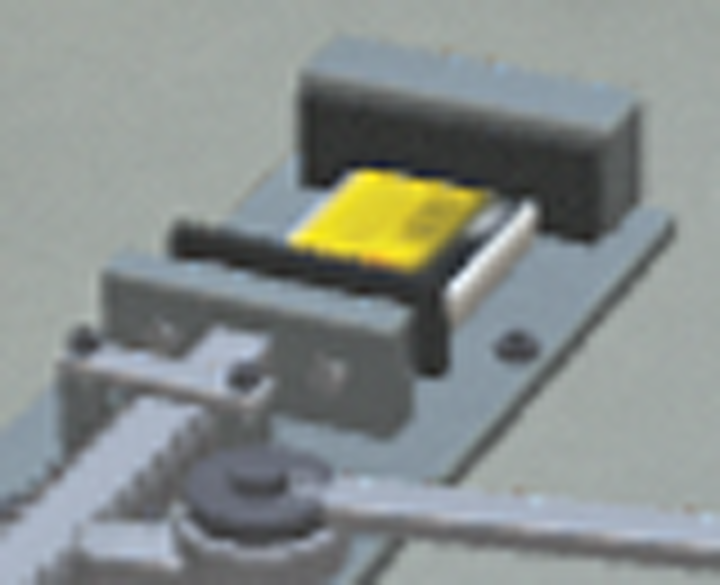

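View pics/side11c.png

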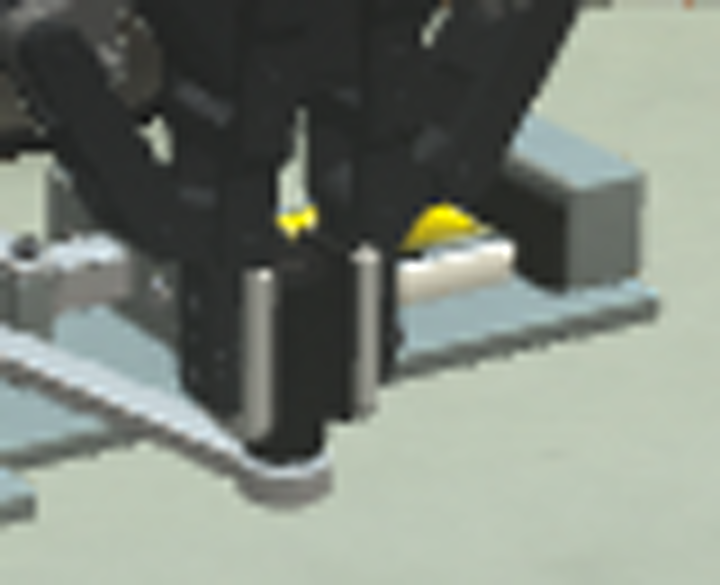

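Emit:
send_rows --steps "-0.45 0.11 0 0 0 0;-1.03 0.23 0 0 0 0;-1.62 0.32 0 0 0 0;-2.22 0.38 0 0 0 0;-2.82 0.41 0 0 0 0"

```text
t: 22.5
eef_pos: [0.5172, -0.0184, 0.0879]
eef_rot: [0.976, 0.22, -0.001, -0.0]
wrist_force: [1.6, -0.5, 0.2]
width: 0.0163
```

Emit:
send_rows --steps "-0.4 0 0 0 0 0;-0.9 -0.01 0 0 0 0;-1.4 -0.04 0 0 0 0;-1.9 -0.09 0 0 0 0;-2.3 -0.14 0 0 0 0"

```text
t: 23.0
eef_pos: [0.4958, -0.027, 0.0881]
eef_rot: [0.976, 0.22, -0.0, -0.0]
wrist_force: [3.2, 1.4, -0.3]
width: 0.0164
```

```bash
python3 lev.py -22 -24 -26 -27 -29
```

```text
t 23.0 arc mm -18.9 r 124.9 z 0.0881 Ftan 3.53 Frad -0.44 w 0.0164
-22.0 [-0.3  -0.04  0.03]
-24.0 [-0.5  -0.08  0.03]
-26.0 [-0.7  -0.12  0.03]
-27.0 [-0.79 -0.14  0.03]
-29.0 [-0.99 -0.18  0.03]
```

Emit:
send_rows --steps "-0.25 -0.04 0 0 0 0;-0.5 -0.08 0 0 0 0;-0.75 -0.13 0 0 0 0;-1.0 -0.18 0 0 0 0;-1.0 -0.18 0 0 0 0"

```text
t: 23.5
eef_pos: [0.486, -0.0296, 0.0882]
eef_rot: [0.976, 0.22, -0.0, -0.0]
wrist_force: [3.6, 0.4, -0.2]
width: 0.0164
```

```bash
python3 lev.py -29 -30 -31;  python3 - <<'E'
from workcell import env
import cv2
r=env.snapshot('scene')['img'][:,:,::-1]; cv2.imwrite('pics/f12.png',r);cv2.imwrite('pics/c12.png',cv2.resize(r[190:255,280:360],None,fx=9,fy=9,interpolation=cv2.INTER_CUBIC))
E
```

```text
t 23.5 arc mm -29.1 r 125.0 z 0.0882 Ftan 3.62 Frad 0.32 w 0.0164
-29.0 [0.01 0.01 0.04]
-30.0 [-0.09 -0.02  0.04]
-31.0 [-0.19 -0.04  0.04]
```

View pics/c12.png

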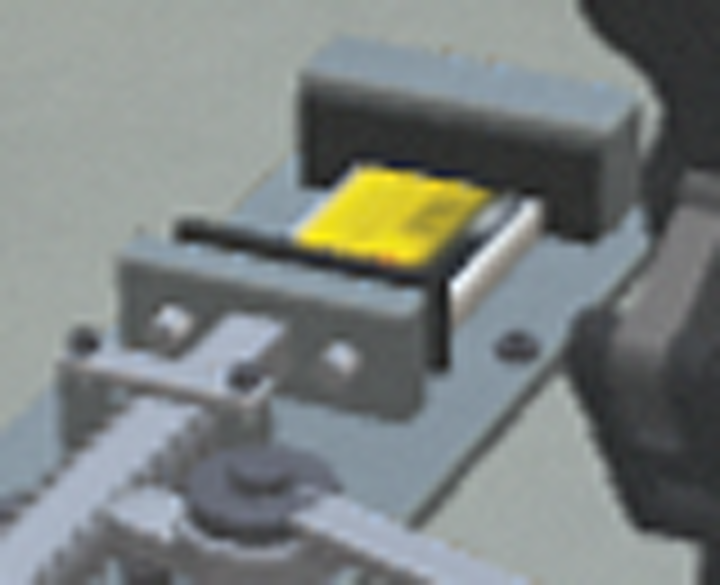

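Emit:
send_rows --steps "-0.1 -0.02 0 0 0 0;-0.2 -0.04 0 0 0 0;-0.2 -0.04 0 0 0 0"

```text
t: 23.85
eef_pos: [0.4847, -0.0298, 0.0884]
eef_rot: [0.976, 0.22, 0.001, -0.001]
wrist_force: [5.1, 0.7, -0.6]
width: 0.0166
```

```bash
python3 lev.py -29 -27 -25
python3 - <<'E'
from h import *
def up(f): return cv2.resize(cv2.cvtColor(cv2.imread(f),cv2.COLOR_BGR2GRAY),None,fx=8,fy=8,interpolation=cv2.INTER_CUBIC)
fs={n:up(f'pics/{n}.png') for n in('f10','f12')}
def m(a,b,u0,v0,u1,v1):
  x0,y0,x1,y1=[int(8*q) for q in(280+u0/9,190+v0/9,280+u1/9,190+v1/9)]
  t=fs[a][y0:y1,x0:x1];s=fs[b][y0-56:y1+56,x0-56:x1+56];r=cv2.matchTemplate(s,t,cv2.TM_CCOEFF_NORMED);_,mx,_,l=cv2.minMaxLoc(r)
  return round((l[0]-56)/8,2),round((l[1]-56)/8,2),round(mx,3)
print('jaw',m('f10','f12',90,255,420,330),'padR',m('f10','f12',425,275,460,385),'box',m('f10','f12',340,160,550,240))
E
```

```text
t 23.85 arc mm -30.4 r 124.9 z 0.0884 Ftan 5.13 Frad 0.31 w 0.0166
-29.0 [0.13 0.04 0.06]
-27.0 [0.33 0.08 0.06]
-25.0 [0.52 0.13 0.06]
jaw (1.5, -1.25, 0.792) padR (0.38, -0.38, 0.958) box (0.38, -0.38, 0.987)
```

Emit:
send_rows --steps "0.7 0.14 0 0 0 0;1.3 0.24 0 0 0 0;1.9 0.31 0 0 0 0;2.5 0.35 0 0 0 0;3.1 0.36 0 0 0 0"

```text
t: 24.35
eef_pos: [0.514, -0.0199, 0.088]
eef_rot: [0.976, 0.22, -0.0, -0.0]
wrist_force: [-0.4, -1.8, 0.0]
width: 0.0164
```

Emit:
send_rows --steps "0.6 -0.02 0 0 0 0;1.2 -0.07 0 0 0 0;1.8 -0.15 0 0 0 0;2.27 -0.23 0 0 0 0;2.67 -0.31 0 0 0 0"

```text
t: 24.85
eef_pos: [0.5373, -0.0054, 0.088]
eef_rot: [0.976, 0.22, -0.0, -0.0]
wrist_force: [0.2, -1.1, 0.4]
width: 0.0166
```

Emit:
send_rows --steps "0.2 -0.05 0 0 0 0;0.4 -0.1 0 0 0 0;0.4 -0.1 0 0 0 0"

```text
t: 25.15
eef_pos: [0.54, -0.0032, 0.0879]
eef_rot: [0.976, 0.22, -0.001, -0.0]
wrist_force: [-1.5, -3.1, 1.3]
width: 0.0169
```

```bash
python3 lev.py 30 29
```

```text
t 25.15 arc mm 31.6 r 124.9 z 0.0879 Ftan -3.14 Frad 1.35 w 0.0169
30.0 [-0.15  0.04  0.01]
29.0 [-0.25  0.07  0.01]
```

Relaxing to zero load, then opening and rising.

Emit:
send_rows --steps "-0.2 0.05 0 0 0 0;-0.25 0.07 0 0 0 0;-0.25 0.07 0 0 0 0"

```text
t: 25.45
eef_pos: [0.5382, -0.0047, 0.088]
eef_rot: [0.976, 0.22, -0.0, -0.0]
wrist_force: [1.1, -0.3, -0.4]
width: 0.0164
```

Emit:
send_rows --steps "0 0 0 0 0 0;0 0 0 0 0 0;0 0 0 0 0 0;0 0 0 0 0 0" --claw 110

```text
t: 25.85
eef_pos: [0.5382, -0.0045, 0.088]
eef_rot: [0.976, 0.22, -0.0, -0.0]
wrist_force: [-0.5, -0.5, -0.1]
width: 0.0489
```

```bash
python3 lev.py 30
```

```text
t 25.85 arc mm 29.4 r 124.8 z 0.088 Ftan -0.7 Frad 0.05 w 0.0489
30.0 [0.07 0.   0.02]
```

Emit:
send_rows --steps "0 0 -2 0 0 0;0 0 -5 0 0 0;0 0 -9 0 0 0;0 0 -12 0 0 0;0 0 -14 0 0 0"

```text
t: 26.35
eef_pos: [0.5391, -0.0041, 0.2304]
eef_rot: [0.976, 0.22, 0.001, -0.0]
wrist_force: [-0.0, -0.3, -0.1]
width: 0.0485
```

```bash
python3 go.py .52 .17 .23 -0.3
```

```text
t 26.35 pos [ 0.5391 -0.0041  0.2304] ang 0.4434 z [ 0.001  0.    -1.   ] w 0.0485 F [-0.   -0.28 -0.08]
[  5.75 -16.55   0.04] [-0.    -0.002  0.743]
```

Emit:
send_rows --steps "3 -3 0 0 0 0;6 -6 0 0 0 0;9 -9 0 0 0 0;9.5 -10 0 0 0 0;9.5 -10 0 0 0 0"

```text
t: 26.85
eef_pos: [0.5813, 0.1302, 0.2306]
eef_rot: [0.975, 0.222, 0.001, -0.001]
wrist_force: [-0.5, -1.4, -0.3]
width: 0.0488
```

Emit:
send_rows --steps "0 0 0 0 0 0;0 0 0 0 0 0"

```text
t: 27.05
eef_pos: [0.581, 0.1285, 0.2302]
eef_rot: [0.975, 0.222, 0.0, -0.0]
wrist_force: [-0.4, 0.7, -0.9]
width: 0.0487
```

```bash
python3 go.py .59 .137 .23 .443; python3 wr.py w13
python3 - <<'E'
from workcell import env
import cv2
r=env.snapshot('scene')['img'][:,:,::-1]; cv2.imwrite('pics/f13.png',r);cv2.imwrite('pics/c13.png',cv2.resize(r[190:255,280:360],None,fx=9,fy=9,interpolation=cv2.INTER_CUBIC))
E
```

```text
t 27.05 pos [0.581  0.1285 0.2302] ang 0.4468 z [ 0.001  0.001 -1.   ] w 0.0487 F [-0.36  0.66 -0.89]
[ 1.18 -0.38  0.02] [-0.001 -0.001  0.004]
```

View pics/w13.png

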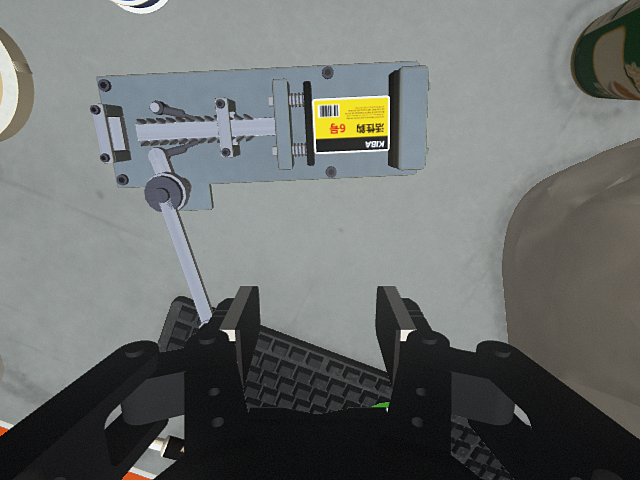

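View pics/c13.png

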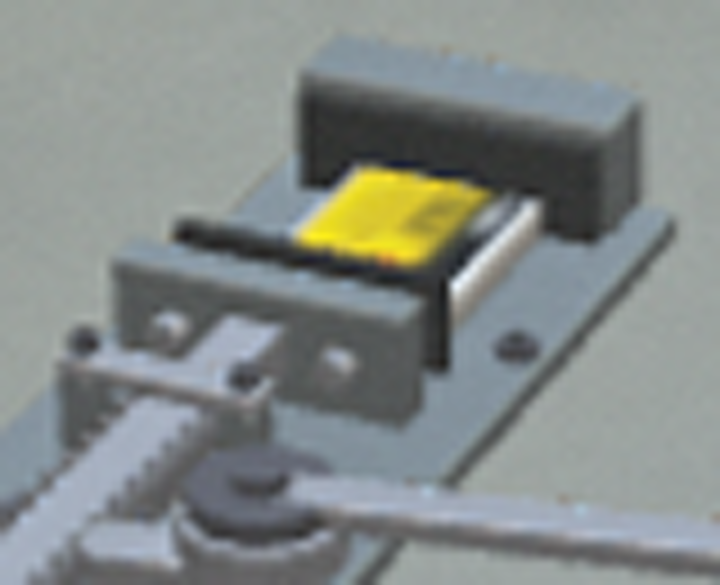

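Run:
```python
import cv2
im=cv2.imread('pics/w13.png');cv2.imwrite('pics/w13c.png',cv2.resize(im[60:185,265:435],None,fx=4.5,fy=4.5,interpolation=cv2.INTER_CUBIC))
```

```text
(no output)
```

View pics/w13c.png

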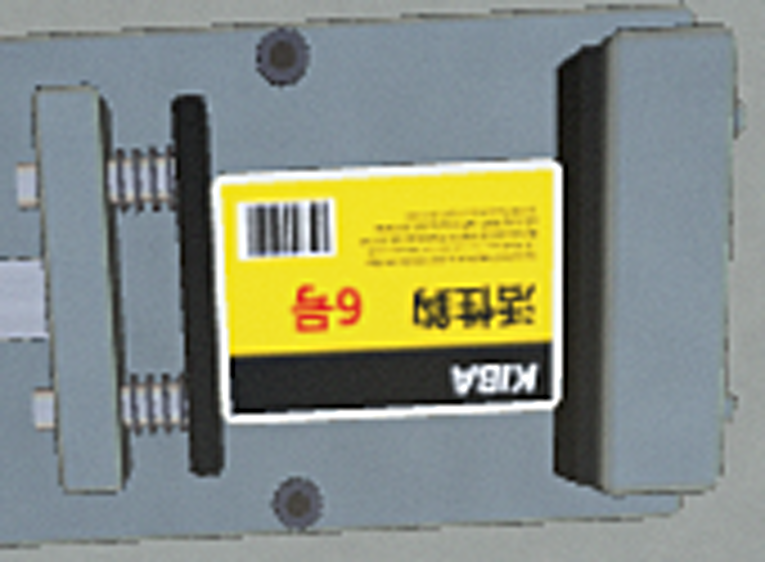

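Run:
```python
from h import *
p=[.5053,.1708,.495]
def cl(w):
  c,s=np.cos(p[2]),np.sin(p[2]);e=w[:2]-p[:2];return np.array([c*e[0]+s*e[1],-s*e[0]+c*e[1]])*1000
K=lambda u,v:(265+u/4.5,60+v/4.5)
for n,u,z in [('jaw frontL',(97,90),.0385),('jaw frontR',(120,490),.0385),('jaw backL',(36,92),.0385),('R',(62,490),.0385),('pad backL',(173,100),.034),('R',(191,470),.034),('padfrontL',(206,100),.034),('R',(222,470),.034),('box',(213,178),.019),('box',(230,421),.019),('box far',(558,160),.019),('box far',(556,406),.019),('fixed bot',(558,70),.010),('b',(556,470),.010)]:
  print(n,cl(wray('w13',K(*u),z)).round(1))
```

```text
jaw frontL [28.  34.5]
jaw frontR [ 27.3 -33.8]
jaw backL [17.5 34.7]
R [ 16.7 -33.3]
pad backL [40.9 32.8]
R [ 40.5 -31.2]
padfrontL [46.7 32.5]
R [ 46.2 -31.5]
box [47.1 20.7]
box [ 48.1 -23.6]
box far [111.2  20.7]
box far [111.  -23.8]
fixed bot [112.8  37.3]
b [112.8 -36.9]
```

```bash
python3 -c "
from workcell import env
print(env.finish_job(), env.state()['t'])"
```

```text
the job is handed in; nothing more can be done
the job is handed in; nothing more can be done
```

The box is clamped against the fixed jaw, the knob is released with the lever resting at its return stop, and the job is handed in at about 27 s.

- **Placing:** I gripped the box across its 46 mm side and laid it flat on the bed, long way along the clamp. It ended about 1 mm from the bed point along the clamp and about 2 mm off the middle line.
- **Pumping:** I felt for the return stop first, then made four stop-to-stop power strokes and a final return. The highest knob force read after a move was 5.3 N, against the 15 N limit.
- **Final check (wrist camera):** The box touches both the pad and the fixed jaw. The pad is pushed back about 3.7 mm by image measurement, so within 2 to 8 mm. At the end of the last stroke I estimated 5 to 6 mm.
- **Glue tube and reel:** The arm never went near either. I did not measure their positions again at the end.
- **A mismatch:** The jaw moved about 27 mm in total, not the 32 mm that four full teeth would give. The first stroke seems to have moved it only part of a tooth, since the lever and jaw started part-way. The scene and wrist cameras also disagreed by about 3 mm on where the clamp was, and I trusted the wrist camera.

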